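# Charge the bushing feeder of the bench press

## Task

Charge the press feeder with bushings: slide its orange thumb latch sideways so that the sprung cover flies open, lift the loose red cap off the cup and set it plug down in the white tray, tip the cup right over above the feeder so that its bushings fall in, and stand the cup upright again on its green mat. Put every stray bushing from the bench into the feeder as well, then press the cover down until the latch catches and holds it shut. Leave everything else on the bench where it is.

Things in the scene. Friction and masses are not known exactly. Their poses are not given: they have to be found in the camera images.
- feeder: blue box fixed to the bench, open on top, 130 x 130 x 70 mm tall, walls and floor 5 mm; origin under its centre on the bench, z up; x points from latch side to hinge side, y along the latch's release direction. A block (y -22 to 38 mm, to x = -125 mm, top at 66 mm) on its -x face carries the latch. Place and yaw vary.
- cover (a joint): angle of the clear, yellow-edged cover hinged on the feeder's +x rim: 0 shut, 1.75 rad fully open (a little past vertical). A spring (0.18 N m shut, 0.09 N m open) swings it fully open in about a second once the latch is slid aside. Pushed shut (about 4 N at the front edge) it catches by itself under the latch's sprung tongue; caught it reads below 0.03.
- cover_hinge (a point): centre of the hinge line: feeder x = 62 mm, y = 0, z = 70 mm, line along feeder y. The cover is a plate 127 mm long from this line (its underside passes through the line), 130 mm wide, 6 mm thick, with a steel tab 14 mm long, 20 mm wide at the middle of its free edge.
- cover_edge (a point): middle of the cover's free edge, on its outer (upper) face, 127 mm from the hinge line (the tab reaches 14 mm farther); shut it lies at feeder x = -65 mm, z = 76 mm.
- latch (a joint): position (m) of the thumb latch along the feeder's +y: 0 holds the cover, 0.016 end of travel; from about 0.010 the cover is free. A spring of 1.4 to 3.4 N returns it to 0 when let go.
- latch_stud (a point): centre of the top of the latch's orange thumb stud, 14 mm (feeder x) by 12 mm (feeder y), 22 mm tall, top 96 mm above the bench, at feeder x = -112 mm, y = 0 when latched. Push or pinch it towards feeder +y. Free of obstacles for 15 mm around; the black tongue post stands 18 mm from its centre on the +x side.
- mat: green square mat fixed to the bench, 110 x 110 x 3 mm, the cup's place; origin under its centre, on the bench
- cup: loose aluminium cup, slightly conical, 65 mm tall, 57 mm across at the foot, 66 mm across at the rim, wall 3 mm, floor 4 mm, 120 g; it stands on the mat with two to four bushings in it; they slide out when it is tipped to 105 degrees or more from upright; origin at the centre of its underside, z towards the mouth
- cup_rim (a point): centre of the cup's mouth, 65 mm from its underside
- cap: loose red cap resting on the cup: disc 72 mm across and 4 mm thick, below it a plug 52 mm across and 6 mm deep that sits loosely in the mouth, above it a knob 16 mm across and 18 mm tall; origin at the centre of the plug's underside; disc from 6 to 10 mm, knob from 10 to 28 mm above it; 40 g
- tray: white square cap tray fixed to the bench, 92 x 92 mm, 14 mm tall, walls and floor 4 mm (inside 84 x 84 mm); origin under its centre, on the bench. The cap lies in it plug down.
- c1: brass flanged bushing, solid, 25 g: round flange 20 mm across and 4 mm thick, body 16 mm across, 20 mm tall over all; origin at the centre of the flange's flat underside, z towards the body end. Oiled and slippery (friction about 0.25). One of two to four in the cup at the start (absent ones: None).
- c2: brass flanged bushing, solid, 25 g: round flange 20 mm across and 4 mm thick, body 16 mm across, 20 mm tall over all; origin at the centre of the flange's flat underside, z towards the body end. Oiled and slippery (friction about 0.25). One of two to four in the cup at the start (absent ones: None).
- c3: brass flanged bushing, solid, 25 g: round flange 20 mm across and 4 mm thick, body 16 mm across, 20 mm tall over all; origin at the centre of the flange's flat underside, z towards the body end. Oiled and slippery (friction about 0.25). One of two to four in the cup at the start (absent ones: None).
- c4: brass flanged bushing, solid, 25 g: round flange 20 mm across and 4 mm thick, body 16 mm across, 20 mm tall over all; origin at the centre of the flange's flat underside, z towards the body end. Oiled and slippery (friction about 0.25). One of two to four in the cup at the start (absent ones: None).
- s1: brass flanged bushing, solid, 25 g: round flange 20 mm across and 4 mm thick, body 16 mm across, 20 mm tall over all; origin at the centre of the flange's flat underside, z towards the body end. Oiled and slippery (friction about 0.25). One of one to three strays standing on the bench, flange down (absent ones: None).
- s2: brass flanged bushing, solid, 25 g: round flange 20 mm across and 4 mm thick, body 16 mm across, 20 mm tall over all; origin at the centre of the flange's flat underside, z towards the body end. Oiled and slippery (friction about 0.25). One of one to three strays standing on the bench, flange down (absent ones: None).
- s3: brass flanged bushing, solid, 25 g: round flange 20 mm across and 4 mm thick, body 16 mm across, 20 mm tall over all; origin at the centre of the flange's flat underside, z towards the body end. Oiled and slippery (friction about 0.25). One of one to three strays standing on the bench, flange down (absent ones: None).
- spool1: black plastic spool, 44 mm across, 54 mm tall, a bystander standing on the bench among the task's things; origin under its centre
- spool2: black plastic spool, bystander, 44 mm across, 54 mm tall
- oiler: yellow oil bottle with red cap, bystander, 44 mm across, 110 mm tall
- driver: screwdriver lying on the bench, bystander
- gauge: yellow gauge block with a glass window, 50 x 35 x 18 mm, bystander
- carton: closed cardboard carton, 100 x 160 x 90 mm, bystander
Not all that is in view belongs to the job. What is meant by the cap is not black, and is the smaller of those in its own colour.

How it is judged (in metres and radians):
On the way, in this order (a step that is already met when the one before it is completed fails the run):
1. the latch is slid aside and the cover has sprung open (past 1.2 rad) (value of joint cover above 1.2 rad), for 0.2 s.
2. the cup is tipped over (past 75 degrees) with its mouth above the feeder (angle between cup's own z axis and vertical above 1.3 rad and horizontal distance between cup_rim and feeder below 0.095 m and height (world z) of cup_rim above 0.05 m and value of joint cover above 1 rad), for 0.2 s.
3. the cover is shut and caught with every bushing inside the feeder (value of joint cover below 0.04 rad and value of joint latch below 0.005 m and x of c1 in the frame of feeder between -0.066 and 0.066 m and y of c1 in the frame of feeder between -0.066 and 0.066 m and height (world z) of c1 between 0 and 0.068 m and x of c2 in the frame of feeder between -0.066 and 0.066 m and y of c2 in the frame of feeder between -0.066 and 0.066 m and height (world z) of c2 between 0 and 0.068 m and x of c3 in the frame of feeder between -0.066 and 0.066 m and y of c3 in the frame of feeder between -0.066 and 0.066 m and height (world z) of c3 between 0 and 0.068 m and x of c4 in the frame of feeder between -0.066 and 0.066 m and y of c4 in the frame of feeder between -0.066 and 0.066 m and height (world z) of c4 between 0 and 0.068 m and x of s1 in the frame of feeder between -0.066 and 0.066 m and y of s1 in the frame of feeder between -0.066 and 0.066 m and height (world z) of s1 between 0 and 0.068 m and x of s2 in the frame of feeder between -0.066 and 0.066 m and y of s2 in the frame of feeder between -0.066 and 0.066 m and height (world z) of s2 between 0 and 0.068 m and x of s3 in the frame of feeder between -0.066 and 0.066 m and y of s3 in the frame of feeder between -0.066 and 0.066 m and height (world z) of s3 between 0 and 0.068 m), for 0.3 s.
At the end, for the whole second after the job is handed in: the cover is shut (below 0.04 rad) and held by the latch (latch below 5 mm), all bushings are inside the feeder, the cap lies level and plug down in the tray (on its floor, within 14 mm of its centre), the cup stands upright on the mat (within 35 mm of its centre), empty, all at rest (all of step 3 and horizontal distance between cap and tray below 0.014 m and height (world z) of cap below 0.01 m and angle between cap's own z axis and vertical below 0.12 rad and horizontal distance between cup and mat below 0.035 m and angle between cup's own z axis and vertical below 0.1 rad and height (world z) of cup between 0.001 and 0.008 m and linear speed of each of cup, cap below 0.02 m/s); the robot touches nothing.
It fails at once if a bystander (spool, oil bottle, screwdriver, gauge, carton) is shifted by more than 3 cm (distance of any of spool1, spool2, oiler, driver, gauge, carton from where it was at the start of the episode above 0.03 m).
Of c1, c2, c3, c4 only 2 to 4 are there at a start; the rules pass over those that are not, and their reading is None.
Of s1, s2, s3 only 1 to 3 are there at a start; the rules pass over those that are not, and their reading is None.
At some moment in a run one of s1, s2, s3 may be knocked a few centimetres aside while the robot is not near it.
It also fails if it takes over 210 s, if anything falls off the work surface, if the arm or the gripper's body presses on something with over 40 N, if the wrist force passes 120 N, or if a joint passes its speed limit or range.

## Robot

A 6-joint arm with a two-finger parallel gripper is mounted at the origin on the work surface. World frame = base frame: x ahead of the robot, y to its left, z up, the work surface at z = 0. Lengths are in m, angles in degrees, forces in N, time in s.
With the tool pointing down it reaches from about 0.4 to 0.825 m from the base axis. Payload 7 kg.
Tool frame: the origin (TCP) lies midway between the tips of the shut fingers; the grasp point (between the pads) lies ctrl.tcp_to_grasp behind it (ctrl.tcp_to_grasp is the distance from the TCP to the grasp point, in m); z points along the fingers, y is the line along which they close (so a half turn about z gives the same grasp; the last joint's range is limited). The gripper opens to 88 mm and grips with 3 to 60 N. Pads are 19 mm wide; open, the fingers measure 130 mm over their backs; the gripper's body (78 mm by 193 mm) begins 47 mm behind the grasp point.
Start: joints at [92.023, 20.546, 0.682, 0, -70.136, -16.507], TCP at [0.169, 0.654, 0.227] pointing down, gripper open.
Joint ranges: [-176.03, 176.03], [-82.01, 121.73], [-58.28, 71.71], [-173.87, 95.51], [-174.79, -0.11], [-173.66, 173.66]. Speed limits (degrees/s): [136.94, 136.94, 172.46, 180, 180, 180].

## Interface

Orientations are given as [roll, pitch, yaw] about the fixed x, y, z axes, in that order (R = Rz(yaw) Ry(pitch) Rx(roll)).
In Python, from plant import ctrl, imaging, close_job gives the robot as it stands.
- The arm moves only by the shell command python3 -m crank 'ROWS'. ROWS is JSON, a list of rows, each a list of 3 entries, a list of its own where there are three numbers: the shift along the world's x, y, z in m, then the turn, a rotation vector about the world's x, y, z in degrees, then the opening, from -1 (shut) to 1 (fully open), so that 0 is half open. A call has 1 to 12 rows; each row shifts and turns the commanded pose from where the row before left it; what a row does not reach is not made up. A row lasts 1/10 s, in which the tool goes at most 50 mm and 8.59 degrees, less where a joint would pass 70% of its speed; a pose out of reach is approached as far as the arm can. A call is refused whole if a number of a shift passes 0.05 or a number of a turn 8.59, either way. A call with a gripper value outside its range is refused whole. The fingers move at their own pace and stop on an object; the grip force is fixed at half the most. Time passes only in rows, so rows that do not move let the fingers close. It gives the time, the measured TCP pose, the force, the opening and the grip force at its end, in the units of the state.
- ctrl.get_obs(): the state, without advancing time (a new reading comes with each control period).
- imaging.snapshot(name): name is "side" or "top"; returns (picture, depth): 384x512x3 uint8, blue, green, red; 384x512 float32, m along the optical axis (not along the pixel's ray), 0 where there is no reading.
- imaging.camera_model(name): a dict with "mtx" (3x3 intrinsics, pixels), "D" ([k1, k2, p1, p2, k3] as OpenCV has them; the pictures are not rectified), "R" (3x3) and "t" (3): a world point X has camera coordinates R X + t. Camera axes: x right, y down, z forward; pixel columns grow to the right and rows downward; lengths in m; the calibration is good to about 2 mm. A picture is of the moment at which its call begins. camera_model takes no time and is no camera call.
- close_job(): hands the job in; it is judged then, once.
The state is a dict: "clock": time; "joint_pos": joint angles; "qvel": joint speeds; "tau": joint torques, N m; "tool_pos": TCP position; "orientation": TCP orientation; "force": force on the tool from outside, world axes, zero at the start; "moment": the same for the moment, N m; "opening": finger opening in m; "gripper_force": force on a finger pad.
Only numpy, scipy, OpenCV 4.12 (cv2) and the standard library are available. Lean on these libraries where they do the work, as an engineer would, in place of code of your own. Each camera call takes 0.05 s, during which the arm holds its last target. There are 200 camera calls.

## Working session

There is one attempt and no reset: what is moved stays moved. The work goes in short steps, Python scripts to look and compute and a shell command to move; the robot and the scene stay as the last step left them, time stands still between calls to the robot, and variables do not carry over. Pictures are saved under pics/ and viewed, at most 14 in all, crops included, and the job is handed in when it is done.

```bash
ls; mkdir -p pics; python3 - <<'E'
from plant import ctrl, imaging
import cv2, numpy as np
print(ctrl.get_obs(), ctrl.tcp_to_grasp)
for n in("side","top"):
    p,d=imaging.snapshot(n); np.savez(f"{n}0.npz",p=p,d=d)
    print(n,imaging.camera_model(n))
    cv2.imwrite(f"pics/{n}0.png",cv2.resize(p,(800,600)))
E
```

```text
pics
{'clock': 0.0, 'joint_pos': array([ 9.20222185e+01,  2.05941939e+01,  6.31654438e-01, -2.11559281e-02,
       -7.01361307e+01, -1.65063627e+01]), 'qvel': array([-0.05347638, -0.03128751, -0.00924128,  0.01395016, -0.03862861,
        0.03939533]), 'tau': array([-9.85442566e-04, -5.82706618e+01,  2.93063271e+01,  6.99747115e+00,
        6.99141747e-03, -1.60666855e-04]), 'tool_pos': array([0.16872988, 0.65304142, 0.2255722 ]), 'orientation': array([ 1.79899745e+02, -8.96938050e-03, -1.44913420e+01]), 'force': array([-0.24655684,  1.07475252, -0.27195682]), 'moment': array([ 0.02236222,  0.03802313, -0.03556235]), 'gripper_force': 0.0, 'opening': 0.08733820560296618} 0.0188
side {'mtx': array([[352.23771515,   0.        , 260.78805999],
       [  0.        , 352.23771515, 196.12706228],
       [  0.        ,   0.        ,   1.        ]]), 'D': array([-0.04008051,  0.        ,  0.        ,  0.        ,  0.        ]), 'R': array([[ 0.77845123, -0.62766176, -0.00737505],
       [-0.42870283, -0.52303881, -0.73664394],
       [ 0.4585058 ,  0.57660309, -0.67624058]]), 't': array([-0.4617729 ,  0.29562741,  1.0284334 ])}
top {'mtx': array([[469.97228891,   0.        , 250.21174442],
       [  0.        , 469.97228891, 199.19870971],
       [  0.        ,   0.        ,   1.        ]]), 'D': array([0.03378863, 0.        , 0.        , 0.        , 0.        ]), 'R': array([[ 8.96730738e-03, -9.99959085e-01,  1.19014518e-03],
       [-9.92120966e-01, -9.04574032e-03, -1.24956650e-01],
       [ 1.24962303e-01, -6.02432931e-05, -9.92161488e-01]]), 't': array([-0.01371695,  0.57555677,  1.68955137])}
```

View pics/top0.png

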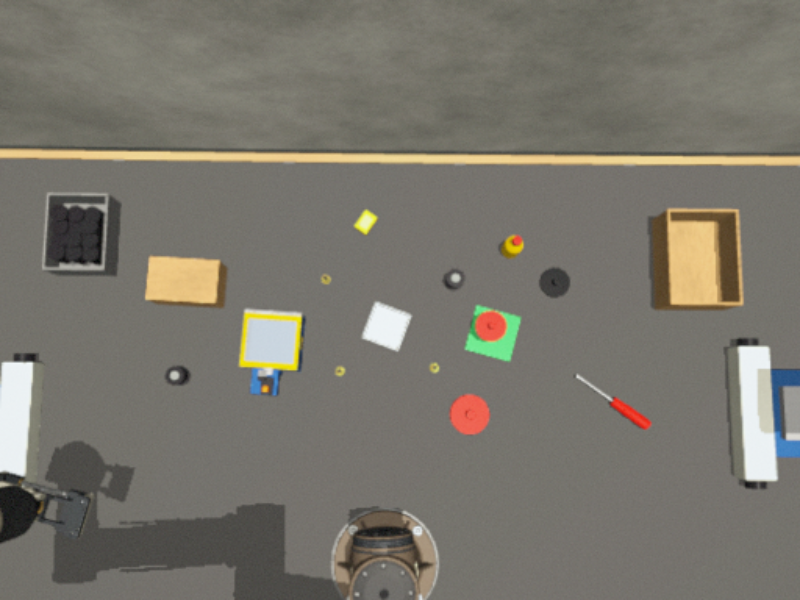

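View pics/side0.png

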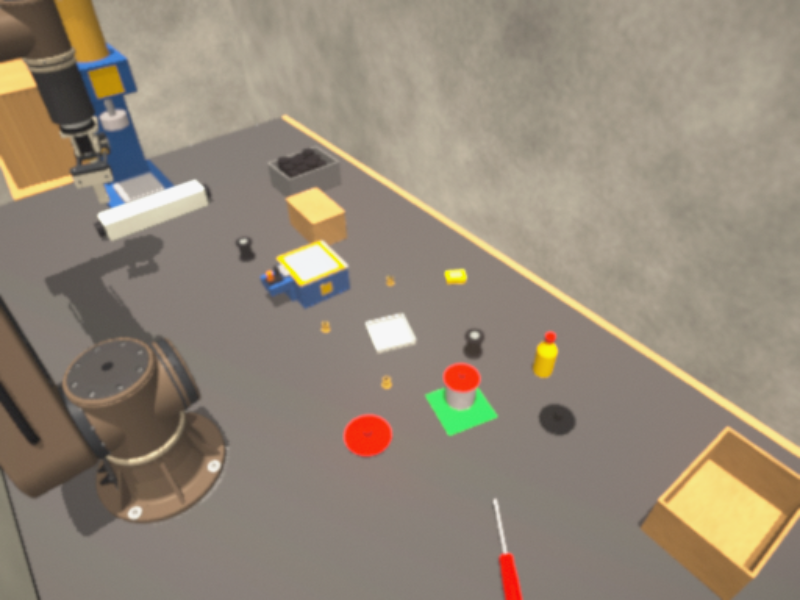

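The top picture (800x600) shows the feeder at (271,340), its stud near (265,388), the capped cup on the mat at (491,325), and the tray at (387,326). Strays are at (326,279), (340,371) and (434,368), and a larger decoy red lid lies at (470,414). The side view shows the same layout.

```bash
cat > h.py <<'E'
from plant import ctrl, imaging
import cv2, numpy as np
def rays(n,px):
    m=imaging.camera_model(n); u=cv2.undistortPoints(np.float64(px).reshape(-1,1,2),m["mtx"],m["D"]).reshape(-1,2)
    R=m["R"]; return -R.T@m["t"], np.c_[u,np.ones(len(u))]@R
def plane(n,px,z):
    c,d=rays(n,px); return c+d*((z-c[2])/d[:,2])[:,None]
def tri(pt,ps):
    (a,d),(b,e)=rays("top",pt),rays("side",ps); d=d[0];e=e[0]
    s=np.linalg.lstsq(np.c_[d,-e],b-a,rcond=None)[0]; p,q=a+s[0]*d,b+s[1]*e
    return (p+q)/2, np.linalg.norm(p-q)
RNG=dict(red=[(0,190,120),(5,255,255)],green=[(50,120,60),(80,255,255)],orange=[(6,150,120),(17,255,255)],
 brass=[(15,90,70),(30,230,255)],yellow=[(24,190,150),(34,255,255)],white=[(0,0,195),(179,30,255)])
def blobs(p,c,amin=6):
    m=cv2.inRange(cv2.cvtColor(p,cv2.COLOR_BGR2HSV),*map(np.array,RNG[c]))
    k,l,s,ce=cv2.connectedComponentsWithStats(m); return m,[(ce[i].round(1),s[i].tolist()) for i in range(1,k) if s[i][4]>=amin]
E
python3 - <<'E'
from h import *
for n in("top","side"):
    p=np.load(n+"0.npz")["p"]
    for c in RNG:
        for ce,s in blobs(p,c)[1]:
            if s[4]<6000: print(n,c,ce*1.5625,s, plane(n,[ce],0)[0].round(3))
E
```

```text
top red [516.875  239.0625] [328, 152, 6, 3, 11] [ 0.76  -0.313  0.   ]
top red [630.15625 413.125  ] [391, 255, 25, 19, 166] [ 0.344 -0.573  0.   ]
top green [493.75    337.96875] [298, 196, 35, 35, 460] [ 0.518 -0.254  0.   ]
top orange [479.84375 315.78125] [305, 200, 6, 6, 7] [ 0.571 -0.222  0.   ]
top brass [397.03125 157.1875 ] [0, 95, 512, 11, 3028] [ 0.962 -0.02   0.   ]
top brass [696.875   258.90625] [417, 133, 59, 65, 3508] [ 0.714 -0.744  0.   ]
top brass [366.25    227.34375] [226, 139, 16, 12, 35] [0.785 0.053 0.   ]
top brass [510.3125  247.34375] [321, 150, 14, 16, 50] [ 0.739 -0.296  0.   ]
top brass [185.46875 281.09375] [93, 164, 52, 33, 1501] [0.649 0.486 0.   ]
top brass [325.3125  278.90625] [206, 176, 6, 6, 28] [0.657 0.151 0.   ]
top brass [496.09375 311.25   ] [315, 198, 6, 4, 6] [ 0.582 -0.261  0.   ]
top brass [270.625 340.625] [153, 200, 41, 37, 283] [0.507 0.278 0.   ]
top brass [432.96875 366.875  ] [275, 232, 6, 6, 22] [ 0.448 -0.11   0.   ]
top brass [339.6875 370.625 ] [215, 235, 6, 6, 27] [0.437 0.112 0.   ]
top brass [264.53125 388.125  ] [168, 247,
[... 3815 characters left out ...]
168] [ 0.766 -0.277  0.   ]
side white [111.875 115.625] [65, 71, 15, 7, 54] [0.421 1.707 0.   ]
side white [147.34375 200.78125] [62, 115, 69, 30, 750] [0.306 0.951 0.   ]
side white [310.15625 262.03125] [183, 158, 32, 21, 395] [0.54  0.351 0.   ]
side white [282.5 270. ] [179, 170, 5, 6, 17] [0.465 0.368 0.   ]
side white [389.53125 331.40625] [234, 201, 32, 24, 530] [0.545 0.007 0.   ]
side white [474.21875 334.375  ] [302, 213, 4, 3, 12] [ 0.691 -0.125  0.   ]
side white [212.96875 465.46875] [133, 295, 8, 7, 38] [ 0.072 -0.065  0.   ]
side white [499.375   524.84375] [316, 319, 8, 34, 71] [ 0.406 -0.483  0.   ]
side white [134.0625  512.34375] [82, 325, 8, 7, 45] [-0.078 -0.065  0.   ]
```

```bash
cat >> h.py <<'E'
def redmask(p): 
    h=cv2.cvtColor(p,cv2.COLOR_BGR2HSV); return cv2.inRange(h,(0,150,100),(6,255,255))|cv2.inRange(h,(172,150,100),(179,255,255))
def conts(m): return sorted(cv2.findContours(m,cv2.RETR_EXTERNAL,cv2.CHAIN_APPROX_NONE)[0],key=cv2.contourArea,reverse=True)
def rect(n,c,z):
    q=plane(n,c.reshape(-1,2),z)[:,:2]; r=cv2.minAreaRect((q*1000).astype(np.float32)); return np.round(r[0],1),np.round(r[1],1),round(r[2],1)
E
python3 - <<'E'
from h import *
T=np.load("top0.npz")["p"];S=np.load("side0.npz")["p"]
print("red top"); 
for c in conts(redmask(T))[:4]:
    e=cv2.minEnclosingCircle(c); print(np.round(e[0],1),round(e[1],1))
print("red side")
for c in conts(redmask(S))[:4]: print(cv2.minAreaRect(c))
m=blobs(T,"yellow")[0]|blobs(T,"brass")[0]|blobs(T,"white")[0]; m[:,210:]=0;m[:,:150]=0;m[:195]=0;m[238:]=0
print("cover",rect("top",conts(m)[0],.076))
m=blobs(T,"white")[0]; m[:,:225]=0;m[:,270:]=0;m[:190]=0;m[230:]=0
print("tray",rect("top",conts(m)[0],.014))
m=blobs(T,"green")[0]|redmask(T); m[:,:290]=0;m[:,340:]=0;m[:190]=0;m[235:]=0
print("mat",rect("top",conts(m)[0],.003))
print("stud",tri((264.5/1.5625,388.1/1.5625),(269.5/1.5625,277.2/1.5625)))
for a,b in [((325.3,278.9),(389.5,280.8)),((433,366.9),(386.1,382)),((339.7,370.6),(325,326.9))]:
    print("stray",tri(np.array(a)/1.5625,np.array(b)/1.5625))
cv2.imwrite("pics/c1.png",np.hstack([cv2.resize(T[190:262,140:220],(400,360),interpolation=2),cv2.resize(T[185:240,285:350],(400,360),interpolation=2)]))
E
```

```text
red top
[299.9 264.9] 12.6
[313.5 208.4] 9.3
[403.  264.5] 14.5
[330.5 153.5] 2.9
red side
((235.0, 278.0), (26.0, 30.0), 90.0)
((295.0, 241.5), (17.0, 22.0), 90.0)
((325.63458251953125, 369.1730651855469), (30.005769729614258, 10.59027099609375), 78.69007110595703)
((352.0, 215.0), (6.0, 6.0), 90.0)
cover (array([500.6, 264.3]), array([140.3, 136.3]), 86.7)
tray (array([543.3,   2.9]), array([91.1, 91.2]), 69.8)
mat (array([ 530.9, -250.2]), array([108.2, 108. ]), 74.9)
stud (array([0.39218775, 0.27691282, 0.07203899]), np.float64(0.00156726777154623))
stray (array([0.65637303, 0.15075706, 0.00198806]), np.float64(0.001575040886193002))
stray (array([ 0.44732389, -0.10930766,  0.00048951]), np.float64(0.0011120934542172116))
stray (array([0.43607596, 0.11212002, 0.00295838]), np.float64(0.001925074454783895))
```

View pics/c1.png

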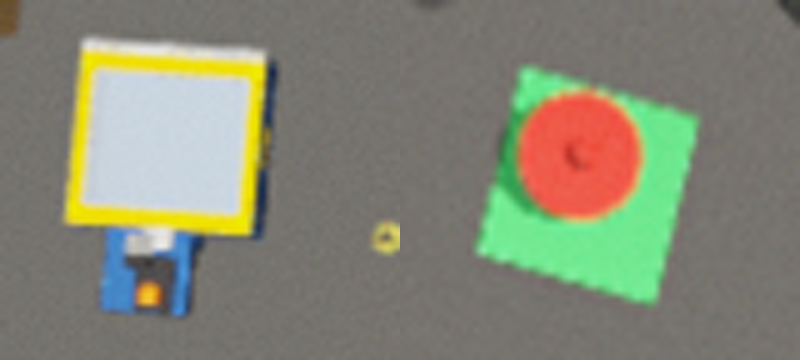

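The left crop shows the cover's yellow edge with corners at (82,52), (266,58), (253,237) and (66,222), and the orange stud at (149,293). The right crop shows the cap on the cup at (578,155). The bases are roughly 4 to 5° of yaw for the feeder, and the two red lids differ clearly in size.

```bash
python3 - <<'E'
from h import *
T=np.load("top0.npz")["p"]
m=blobs(T,"yellow")[0]; m[:,205:]=0;m[:,150:]=m[:,150:];m[:195]=0;m[240:]=0;m[:,:145]=0
print("cover yellow",rect("top",conts(m)[0],.076))
c=plane("top",[(140+x/5,190+y/5) for x,y in [(82,52),(266,58),(253,237),(66,222)]],.076)
print(c.round(4), [np.degrees(np.arctan2(*(c[i]-c[j])[:2][::-1])).round(1) for i,j in [(0,3),(1,2),(0,1),(3,2)]])
f=c.mean(0);print(f)
print("stud",plane("top",[(169.6,248.5)],.096), "cap disc .074",plane("top",[(313.5,208.4)],.074))
print("big lid r",plane("top",[(299.9,264.9)],.01))
# cap height by triangulation of disc centre, and depth readings
print("cap tri",tri((313.5,208.4),(295,241.5)))
for n in("top","side"):
    d=np.load(n+"0.npz")["d"]; m=imaging.camera_model(n)
    for nm,u,v in [("stud",170,248),("knob",313,208),("capdisc",317,208),("tray",247,208),("cover",173,218),("s",275,235),("s",217,237)] if n=="top" else [("disc",295,238),("stud",172,177)]:
        c0,r=rays(n,[(u,v)]); print(n,nm,(c0+r[0]*d[v,u]).round(4))
E
```

```text
cover yellow (array([499.9, 265.8]), array([130.3, 120.3]), 86.5)
[[0.5632 0.3272 0.076 ]
 [0.5601 0.1956 0.076 ]
 [0.4322 0.2017 0.076 ]
 [0.4417 0.3344 0.076 ]] [np.float64(-3.4), np.float64(-2.7), np.float64(88.6), np.float64(85.9)]
[0.49929423 0.26472244 0.076     ]
stud [[0.39204524 0.27140301 0.096     ]] cap disc .074 [[ 0.5397504  -0.23537599  0.074     ]]
big lid r [[ 0.3382432  -0.19254183  0.01      ]]
cap tri (array([ 0.54060594, -0.23664675,  0.06271315]), np.float64(0.0008691733071248068))
top stud [0.3938 0.2704 0.0941]
top knob [ 0.5403 -0.2325  0.082 ]
top capdisc [ 0.5393 -0.2453  0.0924]
top tray [0.5466 0.0032 0.0025]
top cover [0.5009 0.2667 0.0719]
top s [ 0.447  -0.1017  0.0011]
top s [0.4366 0.1117 0.0255]
side disc [ 0.5357 -0.2393  0.0853]
side stud [0.3848 0.2634 0.0863]
```

```bash
python3 -m crank '[[[0.0222,-0.03815,0],[0,0,1.1],0],[[0.0222,-0.03815,0],[0,0,1.1],0],[[0.0222,-0.03815,0],[0,0,1.1],0],[[0.0222,-0.03815,0],[0,0,1.1],0],[[0.0222,-0.03815,0],[0,0,1.1],0],[[0.0222,-0.03815,0],[0,0,1.1],0],[[0.0222,-0.03815,0],[0,0,1.1],0],[[0.0222,-0.03815,0],[0,0,1.1],0],[[0.0222,-0.03815,0],[0,0,1.1],0],[[0.0222,-0.03815,0],[0,0,1.1],0],[[0,0,0],[0,0,0],0],[[0,0,0],[0,0,0],0]]'
```

```text
clock: 1.3
tool_pos: [0.3912, 0.271, 0.2265]
orientation: [-180.0, 0.0, -3.6]
force: [-0.4, 0.7, 0.2]
opening: 0.0439
gripper_force: 0.0
```

```bash
python3 -m crank '[[[-0.002,0,-0.04],[0,0,0],0],[[0,0,-0.04],[0,0,0],0],[[0,0,-0.03],[0,0,0],0],[[0,0,-0.02],[0,0,0],0],[[0,0,-0.015],[0,0,0],0],[[0,0,0],[0,0,0],0],[[0,0,0],[0,0,0],-0.3],[[0,0,0],[0,0,0],-0.5],[[0,0,0],[0,0,0],-0.9],[[0,0,0],[0,0,0],-0.9],[[0,0,0],[0,0,0],-0.9],[[0,0,0],[0,0,0],-0.9]]'
```

```text
clock: 2.5
tool_pos: [0.3889, 0.272, 0.082]
orientation: [-180.0, -0.0, -3.5]
force: [-1.6, -1.9, 3.7]
opening: 0.0116
gripper_force: 30.0
```

Stud pinched (opening 11.6 mm). I'll slide it towards feeder +y, which is about (0.061, 0.998) in world axes.

```bash
python3 -m crank '[[[0.0003,0.005,0],[0,0,0],-0.9],[[0.0003,0.005,0],[0,0,0],-0.9],[[0.0003,0.004,0],[0,0,0],-0.9],[[0,0.001,0],[0,0,0],-0.9],[[0,0,0],[0,0,0],-0.9],[[0,0,0],[0,0,0],-0.9],[[0,0,0],[0,0,0],-0.9],[[0,0,0],[0,0,0],-0.9],[[0,0,0],[0,0,0],-0.9],[[0,0,0],[0,0,0],-0.9],[[0,0,0],[0,0,0],-0.9],[[0,0,0],[0,0,0],-0.9]]'; python3 - <<'E'
from h import *
p,d=imaging.snapshot("side"); cv2.imwrite("pics/s1.png",cv2.resize(p[120:280,100:340],(720,480),interpolation=2))
E
```

```text
clock: 3.7
tool_pos: [0.3898, 0.2871, 0.0818]
orientation: [180.0, -0.0, -3.5]
force: [-0.7, -4.2, 6.2]
opening: 0.0116
gripper_force: 30.0
```

View pics/s1.png

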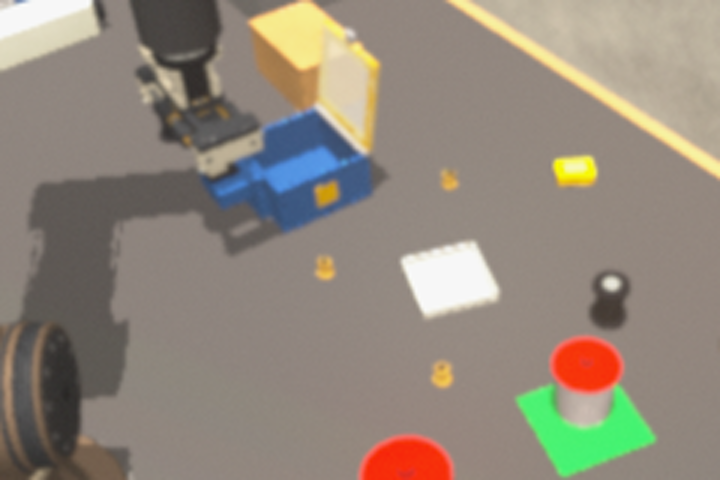

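The side crop shows the cover standing open behind the blue box at (348,85), with the gripper on the stud. The bushings, tray, cup and decoy lid are undisturbed. I'll release the stud and go up and over to the cap.

```bash
python3 -m crank '[[[0,0,0],[0,0,0],-0.3],[[0,0,0],[0,0,0],0],[[0,0,0],[0,0,0],0],[[0,0,0.03],[0,0,0],0],[[0,0,0.04],[0,0,0],0],[[0,0,0.05],[0,0,0],0],[[0,0,0.048],[0,0,0],0]]'; python3 -m crank '[[[0.0125,-0.0436,0],[0,0,0],0],[[0.0125,-0.0436,0],[0,0,0],0],[[0.0125,-0.0436,0],[0,0,0],0],[[0.0125,-0.0436,0],[0,0,0],0],[[0.0125,-0.0436,0],[0,0,0],0],[[0.0125,-0.0436,0],[0,0,0],0],[[0.0125,-0.0436,0],[0,0,0],0],[[0.0125,-0.0436,0],[0,0,0],0],[[0.0125,-0.0436,0],[0,0,0],0],[[0.0125,-0.0436,0],[0,0,0],0],[[0.0125,-0.0436,0],[0,0,0],0],[[0.0125,-0.0436,0],[0,0,0],0]]';  python3 -m crank '[[[0,0,-0.05],[0,0,0],0],[[0,0,-0.05],[0,0,0],0],[[0,0,-0.04],[0,0,0],0],[[0,0,0],[0,0,0],0],[[0,0,0],[0,0,0],0]]'; python3 - <<'E'
from h import *
a,d=imaging.snapshot("side");b,d=imaging.snapshot("top"); print(ctrl.get_obs()["joint_pos"].round(1)); cv2.imwrite("pics/s2.png",np.hstack([cv2.resize(a[180:280,230:330],(400,400),interpolation=2),cv2.resize(b[150:250,260:360],(400,400),interpolation=2)]))
E
```

```text
clock: 4.45
tool_pos: [0.3896, 0.2873, 0.2514]
orientation: [-180.0, -0.0, -3.5]
force: [1.0, 1.0, 0.8]
opening: 0.0437
gripper_force: 0.0
clock: 5.65
tool_pos: [0.5406, -0.2379, 0.2493]
orientation: [-180.0, -0.1, -3.5]
force: [0.8, 0.4, -0.2]
opening: 0.044
gripper_force: 0.0
clock: 6.15
tool_pos: [0.5404, -0.2363, 0.11]
orientation: [180.0, 0.0, -3.4]
force: [0.2, -0.6, 1.2]
opening: 0.0437
gripper_force: 0.0
[ -4.6  18.2 -19.    0.  -52.6  91.1]
```

View pics/s2.png

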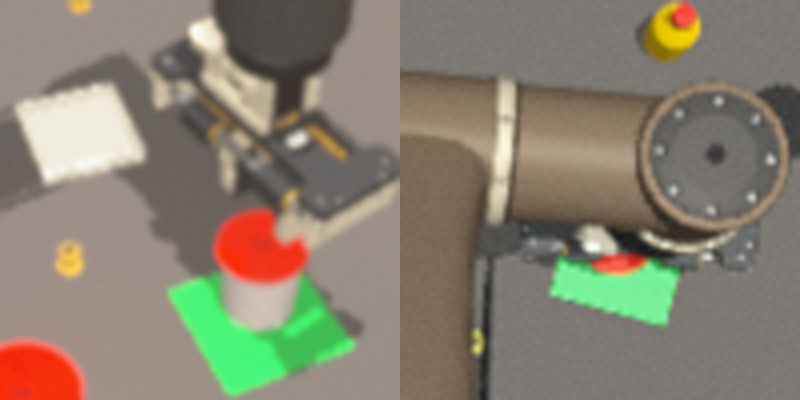

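The left crop shows the gripper above the cap at (262,240), with the near finger tip just past it and the knob between the fingers. I'll descend and pinch the knob.

```bash
python3 -m crank '[[[0,0,-0.02],[0,0,0],0],[[0,0,-0.008],[0,0,0],0],[[0,0,-0.005],[0,0,0],0],[[0,0,0],[0,0,0],-0.3],[[0,0,0],[0,0,0],-0.9],[[0,0,0],[0,0,0],-0.9],[[0,0,0],[0,0,0],-0.9],[[0,0,0],[0,0,0],-0.9],[[0,0,0],[0,0,0],-0.9]]'
```

```text
clock: 7.15
tool_pos: [0.5401, -0.2365, 0.077]
orientation: [180.0, -0.0, -3.5]
force: [0.7, -1.3, 2.5]
opening: 0.015
gripper_force: 30.0
```

```bash
python3 -m crank '[[[0,0,0.02],[0,0,0],-0.9],[[0,0,0.03],[0,0,0],-0.9],[[0,0,0.04],[0,0,0],-0.9],[[0,0.04,0],[0,0,0],-0.9],[[0,0.04,0],[0,0,0],-0.9],[[0.002,0.04,0],[0,0,0],-0.9],[[0.002,0.04,0],[0,0,0],-0.9],[[0,0.04,0],[0,0,0],-0.9],[[0,0.039,0],[0,0,0],-0.9],[[0,0,0],[0,0,0],-0.9],[[0,0,-0.04],[0,0,0],-0.9],[[0,0,-0.04],[0,0,0],-0.9]]';  python3 -m crank '[[[0,0,-0.03],[0,0,0],-0.9],[[0,0,-0.02],[0,0,0],-0.9],[[0,0,-0.008],[0,0,0],-0.9],[[0,0,-0.005],[0,0,0],-0.9],[[0,0,-0.003],[0,0,0],-0.9],[[0,0,0],[0,0,0],-0.9]]'
```

```text
clock: 8.35
tool_pos: [0.5445, 0.0035, 0.0867]
orientation: [-179.9, -0.2, -3.4]
force: [0.2, 0.5, -1.7]
opening: 0.015
gripper_force: 30.0
clock: 8.95
tool_pos: [0.5442, 0.0029, 0.0211]
orientation: [-180.0, -0.1, -3.5]
force: [-0.8, -0.4, -0.9]
opening: 0.0148
gripper_force: 30.0
```

```bash
python3 -m crank '[[[0,0,-0.002],[0,0,0],-0.9],[[0,0,0],[0,0,0],-0.9],[[0,0,0],[0,0,0],-0.9]]'; python3 -m crank '[[[0,0,0],[0,0,0],-0.5],[[0,0,0],[0,0,0],-0.2],[[0,0,0],[0,0,0],-0.2],[[0,0,0.04],[0,0,0],-0.2],[[0,0,0.05],[0,0,0],-0.2],[[0,0,0.05],[0,0,0],-0.2],[[0,0,0.05],[0,0,0],-0.2]]';python3 - <<'E'
from h import *
a,d=imaging.snapshot("side");b,d=imaging.snapshot("top"); cv2.imwrite("pics/s3.png",np.hstack([cv2.resize(a[150:270,190:310],(400,400),interpolation=2),cv2.resize(b[140:260,180:340],(400,300),interpolation=2).copy() if 0 else cv2.copyMakeBorder(cv2.resize(b[140:260,180:340],(400,300),interpolation=2),0,100,0,0,0)]))
for n,p in(("side",a),("top",b)):
  for c in conts(redmask(p))[:3]: 
    e=cv2.minEnclosingCircle(c);print(n,np.round(e[0],1),round(e[1],1),plane(n,[e[0]],.014)[0].round(4))
E
```

```text
clock: 9.25
tool_pos: [0.544, 0.0029, 0.019]
orientation: [-180.0, -0.0, -3.5]
force: [-0.0, 0.6, -1.0]
opening: 0.0148
gripper_force: 30.0
clock: 9.95
tool_pos: [0.5433, 0.0026, 0.2107]
orientation: [180.0, -0.0, -3.5]
force: [1.6, 0.7, -0.6]
opening: 0.0352
gripper_force: 0.0
side [235. 278.] 15.3 [ 0.3334 -0.1987  0.014 ]
side [326.5 369. ] 15.4 [ 0.3518 -0.5577  0.014 ]
side [249.5 212. ] 8.7 [ 0.5379 -0.0042  0.014 ]
top [300.1 264.9] 12.6 [ 0.3384 -0.1929  0.014 ]
top [403.  264.5] 14.5 [ 0.3438 -0.567   0.014 ]
top [246.  210.5] 8.1 [0.5361 0.0067 0.014 ]
```

View pics/s3.png

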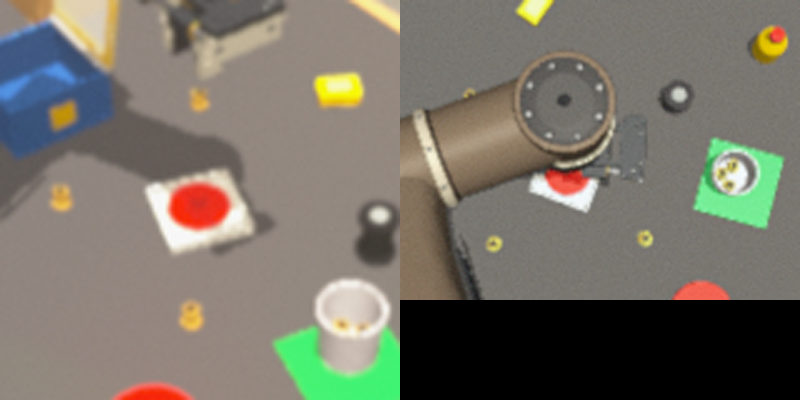

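The cap lies flat in the tray at (200,207) in the left crop. The cup stands on the mat holding about three bushings, at (735,173) in the right crop, and the strays have not moved. Next is the nearest stray, B.

```bash
python3 -m crank '[[[-0.0355,0.0365,0],[0,0,0],-0.2],[[-0.0355,0.0365,0],[0,0,0],-0.2],[[-0.0355,0.0365,0],[0,0,0],-0.2],[[0,0,-0.05],[0,0,0],-0.2],[[0,0,-0.05],[0,0,0],-0.2],[[0,0,-0.05],[0,0,0],-0.2],[[0,0,-0.02],[0,0,0],-0.2],[[0,0,0],[0,0,0],-0.2],[[0,0,0],[0,0,0],-0.2]]';python3 - <<'E'
from h import *
a,d=imaging.snapshot("side");b,d=imaging.snapshot("top");cv2.imwrite("pics/s4.png",np.hstack([cv2.resize(a[160:240,160:240],(400,400),interpolation=2),cv2.resize(b[190:270,180:260],(400,400),interpolation=2)]))
E
```

```text
clock: 10.95
tool_pos: [0.4395, 0.1105, 0.039]
orientation: [180.0, 0.0, -3.5]
force: [-0.2, 0.5, 0.3]
opening: 0.0349
gripper_force: 0.0
```

View pics/s4.png

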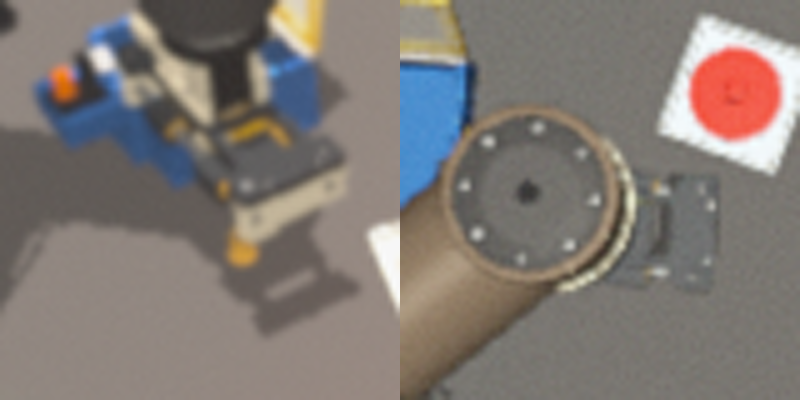

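The left crop shows stray B at (242,250) below the fingers, and the cap is centred in the tray. The gripper body passes only a few mm over the feeder rim here, so I'll grasp slightly higher, at z = 10 mm.

```bash
python3 -m crank '[[[-0.0025,0.001,-0.013],[0,0,0],-0.2],[[0,0,-0.01],[0,0,0],-0.2],[[0,0,-0.006],[0,0,0],-0.2],[[0,0,0],[0,0,0],-0.2],[[0,0,0],[0,0,0],-0.6],[[0,0,0],[0,0,0],-0.9],[[0,0,0],[0,0,0],-0.9],[[0,0,0],[0,0,0],-0.9],[[0,0,0],[0,0,0],-0.9]]'
```

```text
clock: 11.95
tool_pos: [0.4369, 0.1115, 0.0099]
orientation: [-180.0, -0.0, -3.5]
force: [-0.7, -0.9, 2.2]
opening: 0.0144
gripper_force: 30.0
```

```bash
python3 -m crank '[[[0,0,0.03],[0,0,0],-0.9],[[0,0,0.05],[0,0,0],-0.9],[[0,0,0.05],[0,0,0],-0.9],[[0.012,0.0375,0],[0,0,0],-0.9],[[0.012,0.0375,0],[0,0,0],-0.9],[[0.012,0.0375,0],[0,0,0],-0.9],[[0.012,0.0375,0],[0,0,0],-0.9],[[0,0,0],[0,0,0],-0.9],[[0,0,-0.04],[0,0,0],-0.9],[[0,0,-0.04],[0,0,0],-0.9],[[0,0,0],[0,0,0],-0.9]]'; python3 -m crank '[[[0,0,0],[0,0,0],-0.6],[[0,0,0],[0,0,0],-0.2],[[0,0,0],[0,0,0],-0.2],[[0,0,0.04],[0,0,0],-0.2],[[0,0,0.05],[0,0,0],-0.2],[[0,0,0.04],[0,0,0],-0.2]]';python3 - <<'E'
from h import *
a,d=imaging.snapshot("side")
for ce,s in blobs(a,"brass",15)[1]: 
  q=plane("side",[ce],.005)[0]
  if .3<q[0]<.75 and abs(q[1])<.4: print(ce,s,q.round(3))
E
```

```text
clock: 13.05
tool_pos: [0.4814, 0.2583, 0.0548]
orientation: [179.6, 0.4, -3.6]
force: [0.1, -0.2, 0.4]
opening: 0.0141
gripper_force: 30.0
clock: 13.65
tool_pos: [0.4853, 0.2616, 0.1938]
orientation: [-179.9, -0.2, -3.5]
force: [0.8, 0.1, -0.2]
opening: 0.035
gripper_force: 0.0
[249.2 179.8] [247, 177, 6, 7, 34] [0.653 0.148 0.005]
[208.3 184.3] [205, 181, 8, 8, 32] [0.511 0.229 0.005]
[247.  244.5] [244, 240, 7, 10, 54] [ 0.444 -0.112  0.005]
```

```bash
python3 -m crank '[[[0,0,0.05],[0,0,0],-0.2],[[0,-0.02,0.04],[0,0,0],-0.2],[[0.043,-0.023,0],[0,0,0],-0.2],[[0.043,-0.023,0],[0,0,0],-0.2],[[0.043,-0.023,0],[0,0,0],-0.2],[[0.042,-0.0215,0],[0,0,0],-0.2],[[0,0,0],[0,0,0],-0.2],[[0,0,-0.05],[0,0,0],-0.2],[[0,0,-0.05],[0,0,0],-0.2],[[0,0,-0.05],[0,0,0],-0.2],[[0,0,-0.05],[0,0,0],-0.2],[[0,0,-0.04],[0,0,0],-0.2]]'; python3 -m crank '[[[0,0,-0.02],[0,0,0],-0.2],[[0,0,-0.01],[0,0,0],-0.2],[[0,0,-0.005],[0,0,0],-0.2],[[0,0,0],[0,0,0],-0.2],[[0,0,0],[0,0,0],-0.6],[[0,0,0],[0,0,0],-0.9],[[0,0,0],[0,0,0],-0.9],[[0,0,0],[0,0,0],-0.9],[[0,0,0],[0,0,0],-0.9]]'
```

```text
clock: 14.9
tool_pos: [0.655, 0.1507, 0.0385]
orientation: [-180.0, -0.0, -3.5]
force: [0.7, 0.8, -0.3]
opening: 0.0351
gripper_force: 0.0
clock: 15.8
tool_pos: [0.6562, 0.1511, 0.0056]
orientation: [-180.0, -0.1, -3.5]
force: [-0.6, 0.2, 7.0]
opening: 0.015
gripper_force: 30.0
```

```bash
python3 -m crank '[[[0,0,0.03],[0,0,0],-0.9],[[0,0,0.05],[0,0,0],-0.9],[[0,0,0.05],[0,0,0],-0.9],[[0,0,0.05],[0,0,0],-0.9],[[0,0,0.05],[0,0,0],-0.9],[[0,0,0.05],[0,0,0],-0.9],[[0,0,0],[0,0,0],-0.9],[[-0.043,0.024,0],[0,0,0],-0.9],[[-0.043,0.024,0],[0,0,0],-0.9],[[-0.043,0.024,0],[0,0,0],-0.9],[[-0.043,0.038,0],[0,0,0],-0.9],[[0,0,0],[0,0,0],-0.9]]';  python3 -m crank '[[[0,0,-0.05],[0,0,0],-0.9],[[0,0,-0.05],[0,0,0],-0.9],[[0,0,-0.05],[0,0,0],-0.9],[[0,0,-0.05],[0,0,0],-0.9],[[0,0,-0.03],[0,0,0],-0.9],[[0,0,0],[0,0,0],-0.9],[[0,0,0],[0,0,0],-0.6],[[0,0,0],[0,0,0],-0.2],[[0,0,0],[0,0,0],-0.2],[[0,0,0.05],[0,0,0],-0.2],[[0,0,0.05],[0,0,0],-0.2],[[0,0,0.03],[0,0,0],-0.2]]';python3 - <<'E'
from h import *
a,d=imaging.snapshot("side")
for ce,s in blobs(a,"brass",15)[1]: 
  q=plane("side",[ce],.005)[0]
  if .3<q[0]<.75 and abs(q[1])<.4: print(ce,s,q.round(3))
E
```

```text
clock: 17.0
tool_pos: [0.4856, 0.2587, 0.2851]
orientation: [-179.9, -0.0, -3.2]
force: [1.1, -0.3, -0.2]
opening: 0.0147
gripper_force: 30.0
clock: 18.2
tool_pos: [0.4906, 0.257, 0.1903]
orientation: [-179.7, -0.3, -3.4]
force: [0.6, 0.0, -0.1]
opening: 0.0348
gripper_force: 0.0
[208.4 184.3] [205, 181, 8, 8, 31] [0.511 0.228 0.005]
[247.  244.5] [244, 240, 7, 10, 54] [ 0.444 -0.112  0.005]
```

```bash
python3 -m crank '[[[-0.0053,-0.0458,0],[0,0,0],-0.2],[[-0.0053,-0.0458,0],[0,0,0],-0.2],[[-0.0053,-0.0458,0],[0,0,0],-0.2],[[-0.0053,-0.0458,0],[0,0,0],-0.2],[[-0.0053,-0.0458,0],[0,0,0],-0.2],[[-0.0053,-0.0458,0],[0,0,0],-0.2],[[-0.0053,-0.0458,0],[0,0,0],-0.2],[[-0.0053,-0.0458,0],[0,0,0],-0.2],[[0,0,-0.05],[0,0,0],-0.2],[[0,0,-0.05],[0,0,0],-0.2],[[0,0,-0.05],[0,0,0],-0.2],[[0,0,0],[0,0,0],-0.2]]'
```

```text
clock: 19.45
tool_pos: [0.4427, -0.1112, 0.0305]
orientation: [179.9, 0.5, -3.6]
force: [-0.8, -0.2, -0.4]
opening: 0.0351
gripper_force: 0.0
```

```bash
python3 -m crank '[[[0,0,0],[0,0,0],-0.2],[[0,0,0],[0,0,0],-0.2],[[0,0,0],[0,0,0],-0.2]]'
```

```text
clock: 19.75
tool_pos: [0.4489, -0.11, 0.0373]
orientation: [-179.9, -0.3, -3.4]
force: [0.9, -0.1, 0.3]
opening: 0.0347
gripper_force: 0.0
```

```bash
python3 -m crank '[[[-0.001,0.001,-0.015],[0,0,0],-0.2],[[0,0,-0.01],[0,0,0],-0.2],[[0,0,-0.005],[0,0,0],-0.2],[[0,0,0],[0,0,0],-0.2],[[0,0,0],[0,0,0],-0.6],[[0,0,0],[0,0,0],-0.9],[[0,0,0],[0,0,0],-0.9],[[0,0,0],[0,0,0],-0.9],[[0,0,0],[0,0,0],-0.9]]'
```

```text
clock: 20.65
tool_pos: [0.446, -0.1094, 0.0048]
orientation: [-180.0, -0.0, -3.5]
force: [-0.1, 0.3, 2.2]
opening: 0.0148
gripper_force: 30.0
```

```bash
python3 -m crank '[[[0,0,0.03],[0,0,0],-0.9],[[0,0,0.05],[0,0,0],-0.9],[[0,0,0.05],[0,0,0],-0.9],[[0.0049,0.0463,0.02],[0,0,0],-0.9],[[0.0049,0.0463,0],[0,0,0],-0.9],[[0.0049,0.0463,0],[0,0,0],-0.9],[[0.0049,0.0463,0],[0,0,0],-0.9],[[0.0049,0.0463,0],[0,0,0],-0.9],[[0.0049,0.0463,0],[0,0,0],-0.9],[[0.0049,0.0463,0],[0,0,0],-0.9],[[0.0049,0.0463,0],[0,0,0],-0.9],[[0,0,0],[0,0,0],-0.9]]';  python3 -m crank '[[[0,0,0],[0,0,0],-0.9],[[0,0,-0.05],[0,0,0],-0.9],[[0,0,-0.05],[0,0,0],-0.9],[[0,0,0],[0,0,0],-0.9],[[0,0,0],[0,0,0],-0.6],[[0,0,0],[0,0,0],-0.2],[[0,0,0],[0,0,0],-0.2],[[0,0,0.05],[0,0,0],0.9],[[0,0,0.05],[0,0,0],0.9],[[0,0,0.05],[0,0,0],0.9],[[0,0,0.05],[0,0,0],0.9],[[0,0,0],[0,0,0],0.9]]';python3 - <<'E'
from h import *
a,d=imaging.snapshot("side")
for ce,s in blobs(a,"brass",12)[1]: 
  q=plane("side",[ce],.005)[0]
  if .3<q[0]<.75 and abs(q[1])<.4: print(ce,s,q.round(3))
print(ctrl.get_obs()["joint_pos"].round(1))
E
```

```text
clock: 21.85
tool_pos: [0.4856, 0.2652, 0.1539]
orientation: [-180.0, -0.0, -3.3]
force: [-0.2, -1.6, -0.7]
opening: 0.0149
gripper_force: 30.0
clock: 23.05
tool_pos: [0.4881, 0.2624, 0.2647]
orientation: [-179.4, -0.7, -3.4]
force: [-0.2, -0.3, -0.1]
opening: 0.0683
gripper_force: 0.0
[208.4 184.2] [205, 181, 8, 8, 32] [0.512 0.229 0.005]
[348.1 230.8] [340, 218, 18, 25, 86] [ 0.749 -0.284  0.005]
[291.8 246.9] [290, 246, 5, 3, 12] [ 0.552 -0.213  0.005]
[ 48.6   7.4 -12.4   0.1 -69.6  37.9]
```

All strays are in the feeder. For the cup I need a sideways grasp, so I'll make a small tilt here to calibrate a simple wrist model and check joint ranges for tipping.

```bash
python3 -m crank '[[[0,0,0.03],[-8,0,0],0.9],[[0,0,0],[-8,0,0],0.9],[[0,0,0],[-8,0,0],0.9],[[0,0,0],[0,0,0],0.9],[[0,0,0],[0,0,0],0.9],[[0,0,0],[0,0,0],0.9]]' ; python3 - <<'E'
from h import *
o=ctrl.get_obs();print(o["joint_pos"].round(2),o["tool_pos"].round(4),o["orientation"].round(2))
from scipy.optimize import least_squares
from scipy.spatial.transform import Rotation as Ro
D=[([92.022,20.594,.632,-.02,-70.136,-16.506],[.1687,.6530,.2256],[179.9,0,-14.49]),
 ([-4.6,18.2,-19,0,-52.6,91.1],[.5404,-.2363,.110],[180,0,-3.4]),
 (o["joint_pos"],o["tool_pos"],o["orientation"])]
def fk(j,k,s4):
    a,L1,L2,H,d,off,e=k; r=np.radians
    A=Ro.from_euler('z',j[0],degrees=True); b=j[1]-j[2]
    R=A*Ro.from_euler('y',90+b,degrees=True)*Ro.from_euler('z',s4*j[3],degrees=True)*Ro.from_euler('y',-j[4],degrees=True)*Ro.from_euler('z',-90-j[5],degrees=True)
    w=np.array([a+L1*np.sin(r(j[1]))+L2*np.cos(r(b))+e*np.sin(r(b)),-off,H+L1*np.cos(r(j[1]))-L2*np.sin(r(b))+e*np.cos(r(b))])
    return A.apply(w)+d*R.as_matrix()[:,2],R
for s4 in(1,-1):
    f=lambda k:np.r_[np.concatenate([fk(j,k,s4)[0]-np.array(p) for j,p,_ in D]),(k-x0)*1e-3]
    x0=np.array([.0,.5,.5,.35,.25,.19,0]); q=least_squares(f,x0)
    print(s4,q.x.round(4),np.abs(q.fun[:9]).max().round(4),[round(np.degrees((fk(j,q.x,s4)[1].inv()*Ro.from_euler('xyz',e,degrees=True)).magnitude()),2) for j,_,e in D])
E
```

```text
clock: 23.7
tool_pos: [0.4849, 0.2601, 0.2849]
orientation: [156.2, -1.4, -3.2]
force: [-0.2, 0.6, 0.4]
opening: 0.0832
gripper_force: 0.0
[ 57.53  16.1   -7.35  12.58 -87.08  26.04] [0.4849 0.2601 0.2849] [156.17  -1.43  -3.2 ]
1 [-1.4142  4.2746  0.4051 -4.4861 -0.3656  0.1913  0.5233] 0.011 [np.float64(0.05), np.float64(0.22), np.float64(25.16)]
-1 [-0.1173  0.7817  0.5131 -0.0155  0.3328  0.1937  0.0381] 0.023 [np.float64(0.01), np.float64(0.22), np.float64(0.0)]
```

```bash
cat > kin.py <<'E'
import numpy as np
from scipy.optimize import least_squares
from scipy.spatial.transform import Rotation as Ro
E_=lambda a,x:Ro.from_euler(a,x,degrees=True)
def fk(j,k):
    a,L1,L2,H,d,off,e,o2=k; r=np.radians; A=E_('z',j[0]); b=j[1]-j[2]
    F=A*E_('y',90+b); W=F*E_('z',-j[3]); R=W*E_('y',-j[4])*E_('z',-90-j[5])
    w=np.array([a+L1*np.sin(r(j[1])),-off,H+L1*np.cos(r(j[1]))])
    return A.apply(w)+F.apply([-e,0,L2])+W.apply([0,-o2,0])+d*R.as_matrix()[:,2],R
E
python3 -m crank '[[[0,0,0.0],[8,0,0],0.9],[[0,0,0.03],[8,8,0],0.9],[[0,0,0],[8,8,0],0.9],[[0,0,0],[0,8,0],0.9],[[0,0,0],[0,0,0],0.9],[[0,0,0],[0,0,0],0.9],[[0,0,0],[0,0,0],0.9],[[0,0,0],[0,0,0],0.9]]' ; python3 - <<'E'
from h import *; from kin import *; import json
o=ctrl.get_obs();print(o["joint_pos"].round(2),o["tool_pos"].round(4),o["orientation"].round(2))
D=[([92.022,20.594,.632,-.02,-70.136,-16.506],[.1687,.6530,.2256]),([-4.6,18.2,-19,0,-52.6,91.1],[.5404,-.2363,.110]),
 ([ 57.53,16.1,-7.35,12.58,-87.08,26.04],[.4849,.2601,.2849]),(o["joint_pos"],o["tool_pos"])]
x0=np.array([.0,.5,.5,.35,.25,.19,0,0])
q=least_squares(lambda k:np.r_[np.concatenate([fk(j,k)[0]-np.array(p) for j,p in D]),(k-x0)*1e-3],x0)
print(q.x.round(4),np.abs(q.fun[:12]).round(4)); json.dump(q.x.tolist(),open("k.json","w"))
E
```

```text
clock: 24.5
tool_pos: [0.4844, 0.2603, 0.3156]
orientation: [175.4, 19.7, -2.3]
force: [-0.3, 0.1, 0.7]
opening: 0.083
gripper_force: 0.0
[ 41.25  18.85  10.85 -10.06 -99.52  47.15] [0.4844 0.2603 0.3156] [175.37  19.66  -2.26]
[-5.400e-03  6.011e-01  4.693e-01  2.009e-01  3.783e-01 -3.700e-03
  2.000e-04  1.956e-01] [0.0002 0.0001 0.0004 0.     0.0003 0.0001 0.0001 0.     0.0001 0.
 0.     0.0002]
```

```bash
cat > plan.py <<'E'
from kin import *; import json, itertools
from scipy.spatial.transform import Slerp
from plant import ctrl
K=json.load(open("k.json")); LO=np.array([-176,-82,-58,-173.8,-174.7,-.2]);LO[5]=-173.6;HI=np.array([176,121,71.7,95.5,-.2,173.6])
def ik(p,R,j):
    f=lambda q:np.r_[(fk(q,K)[0]-p)*5,(R.inv()*fk(q,K)[1]).as_rotvec()]
    s=least_squares(f,np.clip(j,LO+.1,HI-.1),bounds=(LO,HI),max_nfev=25,x_scale=30); return s.x,np.linalg.norm(s.fun)
CUP=np.array([.540,-.2355,.003]); FE=np.array([.500,.265,0]); FY=E_('z',-3.5)
BOX=np.array([(x,y,z) for x in(-.039,0,.039) for y in(-.0965,0,.0965) for z in(-.0658,-.11,-.16)])
ARM=np.array([(0,0,-.25),(0,0,-.378)])
def clear(p,R,pour):
    w=R.apply(np.r_[BOX,ARM])+p
    if w[:len(BOX),2].min()<.012 or w[-2:,2].min()<.09:return False
    l=FY.inv().apply(w-FE)
    if (((l[:,0]>.045)&(l[:,0]<.12)&(abs(l[:,1])<.085)&(l[:,2]<.225))|((l[:,0]>-.14)&(l[:,0]<.08)&(abs(l[:,1])<.075)&(l[:,2]<.105))).any(): return False
    for x,y,h,r in[(.74,-.3,.11,.022),(.664,-.163,.054,.022),(.425,.503,.054,.022),(.65,.486,.09,.07)]:
        m=(np.hypot(w[:,0]-x,w[:,1]-y)<r+.025)&(w[:,2]<h+.01)
        if m.any(): return False
    return True
def Rtool(az,tilt,flip): # tool z = horizontal az, tilt below; tool y horizontal
    z=E_('z',az).apply([np.cos(np.radians(tilt)),0,-np.sin(np.radians(tilt))]); y=E_('z',az).apply([0,1,0])*flip
    return Ro.from_matrix(np.c_[np.cross(y,z),y,z])
def run(pts,j):
    mg=99
    for p,R in pts:
        j,e=ik(p,R,j)
        if e>4e-3: return None
        mg=min(mg,(j-LO).min(),(HI-j).min())
    return j,mg
E
cat > search.py <<'E'
from plan import *
HG=.042; res=[]
j0=np.array(ctrl.get_obs()["joint_pos"])
for az,tilt,flip in itertools.product(range(-180,180,15),(15,30,45),(1,-1)):
    R=Rtool(az,tilt,flip); g=CUP+[0,0,HG]; p=g+.0188*R.apply([0,0,1])
    if not clear(p,R,0): continue
    pre=p-.1*R.apply([0,0,1])+[0,0,.12]
    best=None
    for s in (j0,[0,20,-10,-80,-80,0],[0,20,-10,80,-80,0],[-30,40,10,-60,-100,90],[-30,40,10,60,-100,-90],[30,20,-10,-60,-100,-90],[30,20,-10,60,-100,90]):
        j,e=ik(p,R,np.array(s,float))
        if e<2e-3 and min((j-LO).min(),(HI-j).min())>4:
            r=run([(pre,R),(p+[0,0,.2],R)],j)
            if r and (best is None or r[1]>best[1]): best=(j,r[1],r[0])
    if best is None: continue
    tr=R.inv().apply([0,0,.065-HG]); tc=R.inv().apply([0,0,1]) # rim rel. grasp, cup z in tool
    for dphi,rho,lev in itertools.product((-90,-60,-30,0,30,60,90),(-180,-150,-120,120,150,180),(0,tilt)):
        lat=R.apply([0,1,0])*flip
        Rp=E_('z',dphi)*Ro.from_rotvec(np.radians(-lev)*lat)*R*E_('z',rho)
        tip=np.degrees(np.arccos(Rp.apply(tc)[2]))
        if tip<125: continue
        rim=FE+[-.01,0,.125]
        P=lambda Rx,h=0: rim+[0,0,h]-Rx.apply(tr-np.array([0,0,.0188]))
        if not clear(P(Rp),Rp,1): continue
        # tilt-only path: same orientation turned by dphi high up, then rolled
        Ra=E_('z',dphi)*R
        seq=[(P(E_('z',dphi*.5)*R,.15)+[0,-.2,0],E_('z',dphi*.5)*R),(P(Ra,.1),Ra)]
        rots=[E_('z',dphi)*Ro.from_rotvec(np.radians(-lev*f)*lat)*R*E_('z',rho*f) for f in(.25,.5,.75,1)]
        seq+=[(P(x,.1),x) for x in rots]+[(P(Rp),Rp)]
        if not all(clear(a,b,1) for a,b in seq[1:]): continue
        r=run(seq,best[2])
        if r and r[1]>4: res.append((min(best[1],r[1]),az,tilt,flip,dphi,rho,lev,tip,best[0].round(0).tolist(),r[0].round(0).tolist()))
res.sort(key=lambda r:-r[0])
print(len(res)); [print(*r) for r in res[:15]]
E
time timeout 560 python3 search.py
```

```text
33
13.343910136627777 15 15 -1 30 -150 0 137.8188376420018 [-62.0, 42.0, -27.0, -97.0, -71.0, -111.0] [-15.0, 27.0, -45.0, -115.0, -66.0, 43.0]
13.343910136625325 45 15 -1 0 -150 0 137.8188376420018 [-53.0, 45.0, -7.0, -74.0, -83.0, -128.0] [-15.0, 27.0, -45.0, -115.0, -66.0, 43.0]
13.343910136599092 105 15 -1 -60 -150 0 137.81883764200182 [-33.0, 60.0, 28.0, -47.0, -119.0, -130.0] [-15.0, 27.0, -45.0, -115.0, -66.0, 43.0]
13.343910136460451 75 15 -1 -30 -150 0 137.81883764200182 [-44.0, 52.0, 12.0, -59.0, -101.0, -133.0] [-15.0, 27.0, -45.0, -115.0, -66.0, 43.0]
11.811798659110792 105 15 -1 -60 -150 15 146.77405779671244 [-33.0, 60.0, 28.0, -47.0, -119.0, -130.0] [-19.0, 49.0, -46.0, -116.0, -92.0, 64.0]
11.811798659109272 75 15 -1 -30 -150 15 146.77405779671244 [-44.0, 52.0, 12.0, -59.0, -101.0, -133.0] [-19.0, 49.0, -46.0, -116.0, -92.0, 64.0]
11.81179865910741 45 15 -1 0 -150 15 146.7740577967124 [-53.0, 45.0, -7.0, -74.0, -83.0, -128.0] [-19.0, 49.0, -46.0, -116.0, -92.0, 64.0]
11.811798659107211 15 15 -1 30 -150 15 146.7740577967124 [-62.0, 42.0, -27.0, -97.0, -71.0, -111.0] [-
[... 342 characters left out ...]
 150.00000000000003 [-47.0, 36.0, -9.0, -67.0, -71.0, 42.0] [-18.0, 49.0, -47.0, -117.0, -93.0, -84.0]
10.97023061406653 15 30 1 30 180 30 150.00000000000003 [-53.0, 30.0, -26.0, -89.0, -53.0, 49.0] [-18.0, 49.0, -47.0, -117.0, -93.0, -84.0]
10.730128748838197 75 15 -1 -30 -180 15 165.00000000000003 [-44.0, 52.0, 12.0, -59.0, -101.0, -133.0] [-19.0, 49.0, -47.0, -116.0, -93.0, 96.0]
10.730128748838112 105 15 -1 -60 -180 15 165.00000000000003 [-33.0, 60.0, 28.0, -47.0, -119.0, -130.0] [-19.0, 49.0, -47.0, -116.0, -93.0, 96.0]
10.73012874883797 45 15 -1 0 -180 15 165.0 [-53.0, 45.0, -7.0, -74.0, -83.0, -128.0] [-19.0, 49.0, -47.0, -116.0, -93.0, 96.0]
real	0m29.635s
user	0m30.037s
sys	0m0.082s
```

```bash
cat > s.py <<'E'
from plan import *
o=ctrl.get_obs(); j=np.array(o["joint_pos"]); p0=np.array(o["tool_pos"]); R0=Ro.from_euler('xyz',o["orientation"],degrees=True)
R=Rtool(45,30,1); z=R.apply([0,0,1]); g=CUP+[0,0,.042]+.0188*z; pre=g-.12*z
rv=np.degrees((R*R0.inv()).as_rotvec()); print("rotvec",rv.round(2),np.linalg.norm(rv).round(1)); print("pre",pre.round(4),"grasp",g.round(4),"z",z.round(3))
mid=np.array([pre[0],pre[1],.33])
N=20
for i in range(1,N+1):
    jn,e=ik(p0+(mid-p0)*i/N,Ro.from_rotvec(np.radians(rv*i/N))*R0,j)
    print(i,jn.round(0),round(e,4),np.abs(jn-j).max().round(1)); j=jn
for q in(pre,g,g+[0,0,.2]):
    for f in range(1): j,e=ik(q,R,j); print(j.round(0),round(e,4))
E
python3 s.py
```

```text
rotvec [  49.24   14.32 -128.93] 138.8
pre [ 0.478  -0.2975  0.0956] grasp [ 0.5515 -0.224   0.0356] z [ 0.612  0.612 -0.5  ]
1 [ 37.  17.  10. -13. -99.  46.] 0.0 4.5
2 [ 32.  16.   8. -16. -98.  44.] 0.0 4.7
3 [ 27.  14.   7. -19. -97.  43.] 0.0 5.0
4 [ 22.  13.   6. -21. -97.  43.] 0.0 5.2
5 [ 17.  12.   6. -24. -96.  42.] 0.0 5.3
6 [ 11.  12.   5. -27. -96.  41.] 0.0 5.5
7 [  6.  11.   4. -29. -96.  40.] 0.0 5.6
8 [ -0.  11.   4. -32. -96.  40.] 0.0 5.6
9 [ -6.  11.   4. -35. -97.  39.] 0.0 5.6
10 [-11.  11.   3. -37. -97.  38.] 0.0 5.5
11 [-17.  11.   3. -40. -97.  37.] 0.0 5.4
12 [-22.  12.   3. -42. -97.  36.] 0.0 5.3
13 [-27.  12.   3. -44. -97.  34.] 0.0 5.1
14 [-32.  13.   3. -47. -97.  32.] 0.0 4.9
15 [-36.  13.   3. -49. -97.  30.] 0.0 4.6
16 [-41.  14.   3. -51. -97.  28.] 0.0 4.4
17 [-45.  14.   3. -53. -96.  25.] 0.0 4.1
18 [-49.  15.   3. -55. -95.  22.] 0.0 3.8
19 [-52.  15.   3. -57. -94.  19.] 0.0 3.5
20 [-55.  15.   3. -59. -93.  16.] 0.0 3.3
[-56.  32.  -6. -60. -79.  39.] 0.0
[-47.  36.  -9. -67. -71.  42.] 0.0
[-46.  19.  -5. -62. -79.  21.] 0.0
```

```bash
python3 -m crank '[[[-0.0003,-0.0279,0.0007],[2.462,0.716,-6.447],0.9],[[-0.0003,-0.0279,0.0007],[2.462,0.716,-6.447],0.9],[[-0.0003,-0.0279,0.0007],[2.462,0.716,-6.447],0.9],[[-0.0003,-0.0279,0.0007],[2.462,0.716,-6.447],0.9],[[-0.0003,-0.0279,0.0007],[2.462,0.716,-6.447],0.9],[[-0.0003,-0.0279,0.0007],[2.462,0.716,-6.447],0.9],[[-0.0003,-0.0279,0.0007],[2.462,0.716,-6.447],0.9],[[-0.0003,-0.0279,0.0007],[2.462,0.716,-6.447],0.9],[[-0.0003,-0.0279,0.0007],[2.462,0.716,-6.447],0.9],[[-0.0003,-0.0279,0.0007],[2.462,0.716,-6.447],0.9]]' && python3 -m crank '[[[-0.0003,-0.0279,0.0007],[2.462,0.716,-6.447],0.9],[[-0.0003,-0.0279,0.0007],[2.462,0.716,-6.447],0.9],[[-0.0003,-0.0279,0.0007],[2.462,0.716,-6.447],0.9],[[-0.0003,-0.0279,0.0007],[2.462,0.716,-6.447],0.9],[[-0.0003,-0.0279,0.0007],[2.462,0.716,-6.447],0.9],[[-0.0003,-0.0279,0.0007],[2.462,0.716,-6.447],0.9],[[-0.0003,-0.0279,0.0007],[2.462,0.716,-6.447],0.9],[[-0.0003,-0.0279,0.0007],[2.462,0.716,-6.447],0.9],[[-0.0003,-0.0279,0.0007],[2.462,0.716,-6.447],0.9],[[-0.0003,-0.0279,0.0007],[2.462,0.716,-6.447],0.9],[[0,0,0],[0,0,0],0.95],[[0,0,0],[0,0,0],0.95]]'; python3 - <<'E'
from plan import *; from h import *
o=ctrl.get_obs(); R0=E_('xyz',o["orientation"]); print(np.degrees((Rtool(45,30,1)*R0.inv()).as_rotvec()).round(2),o["joint_pos"].round(1))
b,d=imaging.snapshot("top"); a,d=imaging.snapshot("side")
# cup foot/rim position: bright rim from top
cv2.imwrite("pics/s5.png",np.hstack([cv2.resize(b[170:250,280:360],(400,400),interpolation=2),cv2.resize(a[190:290,240:340],(400,400),interpolation=2)]))
E
```

```text
clock: 25.5
tool_pos: [0.4814, -0.0191, 0.3224]
orientation: [-165.6, 37.6, -58.6]
force: [0.9, -0.6, -0.8]
opening: 0.0831
gripper_force: 0.0
clock: 26.7
tool_pos: [0.4785, -0.2971, 0.329]
orientation: [-180.0, 60.1, -134.9]
force: [0.1, 0.9, -0.5]
opening: 0.0854
gripper_force: 0.0
[-0.06  0.09 -0.07] [-55.1  15.3   2.6 -58.6 -92.3  16.1]
```

View pics/s5.png

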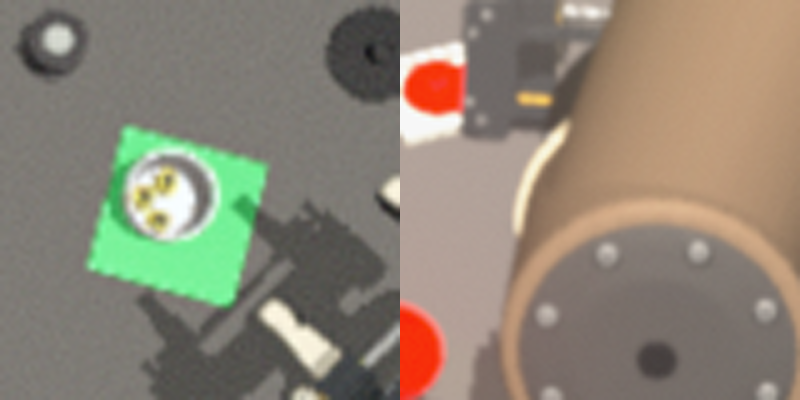

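The left crop shows the cup rim centred at (170,195) with three bushings inside and the gripper coming in from lower right. The mat is clear. I'll descend to the pre-grasp point and compute the cup centre.

```bash
python3 -m crank '[[[0,0,-0.045],[0,0,0],1],[[0,0,-0.045],[0,0,0],1],[[0,0,-0.045],[0,0,0],1],[[0,0,-0.045],[0,0,0],1],[[0,0,-0.035],[0,0,0],1],[[0,0,-0.018],[0,0,0],1],[[0,0,0],[0,0,0],1],[[0,0,0],[0,0,0],1]]'; python3 - <<'E'
from h import *
print(plane("top",[(314,209)],.068))
o=ctrl.get_obs();print(o["tool_pos"],o["opening"])
E
```

```text
clock: 27.6
tool_pos: [0.4795, -0.2971, 0.0958]
orientation: [179.9, 60.1, -135.0]
force: [0.4, 0.1, 0.4]
opening: 0.0876
gripper_force: 0.0
[[ 0.5382439  -0.23796614  0.068     ]]
[ 0.47953043 -0.29707977  0.09580227] 0.08760390223431884
```

```bash
python3 -m crank '[[[0.0142,0.0143,-0.012],[0,0,0],1],[[0.0142,0.0143,-0.012],[0,0,0],1],[[0.0142,0.0143,-0.012],[0,0,0],1],[[0.0142,0.0143,-0.012],[0,0,0],1],[[0.0142,0.0143,-0.012],[0,0,0],1],[[0,0,0],[0,0,0],1],[[0,0,0],[0,0,0],1]]'; python3 -m crank '[[[0,0,0],[0,0,0],0.6],[[0,0,0],[0,0,0],0.4],[[0,0,0],[0,0,0],0.3],[[0,0,0],[0,0,0],0.3],[[0,0,0],[0,0,0],0.3],[[0,0,0],[0,0,0],0.3]]'
```

```text
clock: 28.3
tool_pos: [0.5503, -0.2252, 0.0348]
orientation: [179.8, 60.1, -135.1]
force: [-0.2, 0.4, -0.0]
opening: 0.0878
gripper_force: 0.0
clock: 28.9
tool_pos: [0.5502, -0.2268, 0.0357]
orientation: [180.0, 60.1, -135.1]
force: [-0.0, -2.3, 2.7]
opening: 0.0633
gripper_force: 29.9
```

```bash
python3 -m crank '[[[0,0,0.015],[0,0,0],0.3],[[0,0,0.03],[0,0,0],0.3],[[0,0,0.04],[0,0,0],0.3],[[0,0,0.04],[0,0,0],0.3],[[0,0,0.04],[0,0,0],0.3],[[0,0,0.04],[0,0,0],0.3],[[0,0,0],[0,0,0],0.3],[[0,0,0],[0,0,0],0.3]]'; cat > s2.py <<'E'
from plan import *
o=ctrl.get_obs(); j=np.array(o["joint_pos"]); p0=np.array(o["tool_pos"]); R=Ro.from_euler('xyz',o["orientation"],degrees=True)
print(p0,o["opening"])
z=R.apply([0,0,1]); lat=np.cross([0,0,1],z); lat/=np.linalg.norm(lat)
tr=R.inv().apply([0,0,.023])-np.array([0,0,.0188]); tc=R.inv().apply([0,0,1])
Rp=Ro.from_rotvec(np.radians(-30)*lat)*R*E_('z',180)
T1=FE+[-.01,0,.135]-Rp.apply(tr); H=T1+[0,0,.09]
print("z",z.round(3),"lat",lat.round(3),"final TCP",T1.round(4),"move",(H-p0).round(4))
for i in range(1,13):
    jn,e=ik(p0+(H-p0)*i/12,R,j); 
    if i%3==0: print("tr",jn.round(0),round(e,4),np.abs(jn-j).max().round(1)); 
    j=jn
def show(t,p,Rx):
    global j; jn,e=ik(p,Rx,j); rim=p+Rx.apply(tr); print(t,jn.round(0),round(e,4),np.abs(jn-j).max().round(1),"tip",np.degrees(np.arccos(Rx.apply(tc)[2])).round(0),"rim-fe",(rim-FE).round(3),clear(p,Rx,1)); j=jn
for i in range(2,25,2): show(i,H,R*E_('z',7.5*i))
for i in range(1,5): show("lev%d"%i,H,Ro.from_rotvec(np.radians(-7.5*i)*lat)*R*E_('z',180))
show("low",T1,Rp)
E
python3 s2.py
```

```text
clock: 29.7
tool_pos: [0.5496, -0.2257, 0.242]
orientation: [-179.9, 60.1, -134.8]
force: [-0.1, 0.5, -1.8]
opening: 0.0634
gripper_force: 30.0
[ 0.54959098 -0.22572113  0.24198476] 0.06344323394848364
z [ 0.613  0.613 -0.498] lat [-0.707  0.707  0.   ] final TCP [0.5114 0.2864 0.155 ] move [-0.0382  0.5121  0.003 ]
tr [-37.  10. -16. -65. -71.  19.] 0.0 3.5
tr [-23.   2. -24. -69. -60.  15.] 0.0 5.1
tr [ -3.  -5. -30. -72. -43.   6.] 0.0 7.5
tr [ 23.  -6. -31. -71. -20.  -9.] 0.0 9.7
2 [ 23.  -6. -31. -71. -20. -24.] 0.0 15.0 tip 13.0 rim-fe [0.003 0.006 0.277] True
4 [ 23.  -6. -31. -71. -20. -39.] 0.0 15.0 tip 26.0 rim-fe [0.006 0.002 0.275] True
6 [ 23.  -6. -31. -71. -20. -54.] 0.0 15.0 tip 39.0 rim-fe [ 0.008 -0.002  0.272] True
8 [ 23.  -6. -31. -71. -20. -69.] 0.0 15.0 tip 51.0 rim-fe [ 0.009 -0.006  0.269] True
10 [ 23.  -6. -31. -71. -20. -84.] 0.0 15.0 tip 64.0 rim-fe [ 0.008 -0.009  0.265] True
12 [ 23.  -6. -31. -71. -20. -99.] 0.0 15.0 tip 76.0 rim-fe [ 0.007 -0.011  0.26 ] True
14 [  23.   -6.  -31.  -71.  -20. -114.] 0.0 15.0 tip 87.0 rim-fe [ 0.005 -0.013  0.256] Tru
[... 265 characters left out ...]
 -0.01   0.245] True
22 [  23.   -6.  -31.  -71.  -20. -174.] 0.0013 14.5 tip 119.0 rim-fe [-0.01  -0.008  0.243] True
24 [  15.   -5.  -31.  -82.  -27. -174.] 0.0474 10.7 tip 120.0 rim-fe [-0.014 -0.004  0.243] True
lev1 [   4.   -2.  -34.  -94.  -37. -156.] 0.0 17.2 tip 128.0 rim-fe [-0.014 -0.004  0.238] True
lev2 [  -7.    4.  -39. -106.  -52. -136.] 0.0 20.3 tip 135.0 rim-fe [-0.013 -0.003  0.234] True
lev3 [ -14.   13.  -44. -113.  -67. -120.] 0.0 16.3 tip 143.0 rim-fe [-0.012 -0.002  0.229] True
lev4 [ -17.   25.  -47. -117.  -82. -106.] 0.0 14.5 tip 150.0 rim-fe [-0.01   0.     0.225] True
low [ -18.   47.  -47. -117.  -92.  -86.] 0.0 22.0 tip 150.0 rim-fe [-0.01   0.     0.135] True
```

```bash
cat > s3.py <<'E'
exec(open("s2.py").read().split("for i in range(1,13)")[0])
L=lambda f:Ro.from_rotvec(np.radians(-30*f)*lat)
H=T1+[0,0,.05]
print("move",(H-p0).round(4),"lev vec",(-30*lat).round(2),"roll vec per 7.5",(7.5*L(1).apply(z)).round(3))
exec("def show"+open("s2.py").read().split("def show")[1].split("for i in")[0])
for i in range(1,17): show("t%d"%i,p0+(H-p0)*i/16,L(i/16)*R)
for i in range(2,25,2): show(i,H-[0,0,.05*max(0,i-13)/11],L(1)*R*E_('z',7.5*i))
E
python3 s3.py
```

```text
[ 0.54959098 -0.22572113  0.24198476] 0.06344323394848364
z [ 0.613  0.613 -0.498] lat [-0.707  0.707  0.   ] final TCP [0.5114 0.2864 0.155 ] move [-0.0382  0.5121  0.003 ]
move [-0.0382  0.5121 -0.037 ] lev vec [ 21.22 -21.21  -0.  ] roll vec per 7.5 [5.302 5.304 0.016]
t1 [-45.  17.  -8. -64. -79.  23.] 0.0 2.9 tip 2.0 rim-fe [ 0.035 -0.471  0.271] True
t2 [-44.  16. -11. -67. -78.  25.] 0.0 3.2 tip 4.0 rim-fe [ 0.032 -0.44   0.269] True
t3 [-43.  15. -14. -69. -77.  27.] 0.0 3.1 tip 6.0 rim-fe [ 0.029 -0.408  0.266] True
t4 [-42.  15. -17. -72. -76.  29.] 0.0 3.0 tip 7.0 rim-fe [ 0.026 -0.377  0.263] True
t5 [-41.  14. -20. -75. -76.  32.] 0.0 3.0 tip 9.0 rim-fe [ 0.023 -0.346  0.26 ] True
t6 [-40.  14. -23. -78. -75.  35.] 0.0 3.0 tip 11.0 rim-fe [ 0.019 -0.314  0.257] True
t7 [-39.  14. -26. -81. -75.  38.] 0.0 3.1 tip 13.0 rim-fe [ 0.016 -0.283  0.254] True
t8 [-37.  14. -29. -84. -74.  41.] 0.0 3.5 tip 15.0 rim-fe [ 0.013 -0.252  0.251] True
t9 [-36.  15. -31. -88. -74.  45.] 0.0 3.9 tip 17.0 rim-fe [ 0.01  -0.22   0.247] True
t10 [-34.  16. -34. -91. -74.  50.] 0.0 4.3 tip 1
[... 1027 characters left out ...]
fe [ 0.004 -0.014  0.21 ] False
12 [ -18.   35.  -48. -117.  -87.   -6.] 0.0 15.0 tip 90.0 rim-fe [ 0.004 -0.014  0.205] True
14 [ -18.   36.  -48. -117.  -87.  -20.] 0.0 14.0 tip 103.0 rim-fe [ 0.004 -0.014  0.195] False
16 [ -18.   39.  -48. -117.  -88.  -33.] 0.0 13.0 tip 116.0 rim-fe [ 0.002 -0.012  0.181] False
18 [ -18.   41.  -48. -117.  -89.  -46.] 0.0 13.1 tip 128.0 rim-fe [-0.    -0.01   0.168] False
20 [ -18.   43.  -48. -117.  -90.  -59.] 0.0 13.2 tip 139.0 rim-fe [-0.003 -0.007  0.156] False
22 [ -18.   45.  -47. -117.  -91.  -73.] 0.0 13.3 tip 147.0 rim-fe [-0.006 -0.004  0.145] False
24 [ -18.   47.  -47. -117.  -92.  -86.] 0.0 13.3 tip 150.0 rim-fe [-0.01   0.     0.135] True
```

```bash
python3 -m crank '[[[-0.0024,0.032,-0.0032],[1.326,-1.326,0],0.3],[[-0.0024,0.032,-0.0032],[1.326,-1.326,0],0.3],[[-0.0024,0.032,-0.0032],[1.326,-1.326,0],0.3],[[-0.0024,0.032,-0.0032],[1.326,-1.326,0],0.3],[[-0.0024,0.032,-0.0032],[1.326,-1.326,0],0.3],[[-0.0024,0.032,-0.0032],[1.326,-1.326,0],0.3],[[-0.0024,0.032,-0.0032],[1.326,-1.326,0],0.3],[[-0.0024,0.032,-0.0032],[1.326,-1.326,0],0.3]]' && python3 -m crank '[[[-0.0024,0.032,-0.0032],[1.326,-1.326,0],0.3],[[-0.0024,0.032,-0.0032],[1.326,-1.326,0],0.3],[[-0.0024,0.032,-0.0032],[1.326,-1.326,0],0.3],[[-0.0024,0.032,-0.0032],[1.326,-1.326,0],0.3],[[-0.0024,0.032,-0.0032],[1.326,-1.326,0],0.3],[[-0.0024,0.032,-0.0032],[1.326,-1.326,0],0.3],[[-0.0024,0.032,-0.0032],[1.326,-1.326,0],0.3],[[-0.0024,0.032,-0.0032],[1.326,-1.326,0],0.3],[[0,0,0],[0,0,0],0.3],[[0,0,0],[0,0,0],0.3],[[0,0,0],[0,0,0],0.3]]'; python3 -c "
from plant import ctrl;print(ctrl.get_obs()['joint_pos'].round(1))"
```

```text
clock: 30.5
tool_pos: [0.5297, 0.0315, 0.2135]
orientation: [179.1, 75.2, -135.9]
force: [-0.4, -0.4, -3.2]
opening: 0.0632
gripper_force: 30.0
clock: 31.6
tool_pos: [0.5114, 0.2856, 0.1888]
orientation: [42.5, 89.9, 87.5]
force: [0.2, -0.2, -1.8]
opening: 0.0631
gripper_force: 30.0
[ -17.2   41.   -48.6 -117.8  -89.9   89.5]
```

```bash
python3 -m crank '[[[0,0,0],[5.3,5.3,0],0.3],[[0,0,0],[5.3,5.3,0],0.3],[[0,0,0],[5.3,5.3,0],0.3],[[0,0,0],[5.3,5.3,0],0.3],[[0,0,0],[5.3,5.3,0],0.3],[[0,0,0],[5.3,5.3,0],0.3],[[0,0,0],[5.3,5.3,0],0.3],[[0,0,0],[5.3,5.3,0],0.3],[[0,0,0],[5.3,5.3,0],0.3],[[0,0,0],[5.3,5.3,0],0.3],[[0,0,0],[5.3,5.3,0],0.3],[[0,0,0],[5.3,5.3,0],0.3]]' && python3 -m crank '[[[0,0,0],[5.3,5.3,0],0.3],[[0,0,0],[5.3,5.3,0],0.3],[[0,0,0],[5.3,5.3,0],0.3],[[0,0,0],[5.3,5.3,0],0.3],[[0,0,0],[5.3,5.3,0],0.3],[[0,0,0],[5.3,5.3,0],0.3],[[0,0,0],[5.3,5.3,0],0.3],[[0,0,0],[5.3,5.3,0],0.3],[[0,0,0],[5.3,5.3,0],0.3],[[0,0,0],[5.3,5.3,0],0.3],[[0,0,0],[5.3,5.3,0],0.3],[[0,0,0],[5.3,5.3,0],0.3]]' && python3 -m crank '[[[0,0,0],[0,0,0],0.3],[[0,0,0],[0,0,0],0.3],[[0,0,0],[0,0,0],0.3],[[0,0,0],[0,0,0],0.3],[[0,0,0],[0,0,0],0.3],[[0,0,0],[0,0,0],0.3],[[0,0,0],[0,0,0],0.3]]'; python3 - <<'E'
from h import *
print(ctrl.get_obs()['joint_pos'].round(1))
b,d=imaging.snapshot("top"); a,d=imaging.snapshot("side")
cv2.imwrite("pics/s6.png",np.hstack([cv2.resize(b[170:290,140:260],(400,400),interpolation=2),cv2.resize(a[120:240,140:260],(400,400),interpolation=2)]))
E
```

```text
clock: 32.8
tool_pos: [0.5121, 0.2847, 0.1903]
orientation: [89.9, -0.1, 134.8]
force: [-1.1, 0.4, -2.1]
opening: 0.0636
gripper_force: 29.9
clock: 34.0
tool_pos: [0.5121, 0.2847, 0.1906]
orientation: [-128.0, -89.9, -7.1]
force: [-0.2, 0.5, -1.4]
opening: 0.0632
gripper_force: 29.9
clock: 34.7
tool_pos: [0.5115, 0.2859, 0.189]
orientation: [161.2, -89.8, 63.7]
force: [0.2, 0.7, -1.2]
opening: 0.0632
gripper_force: 29.9
[ -17.1   40.6  -48.7 -117.9  -89.5  -90.6]
```

View pics/s6.png

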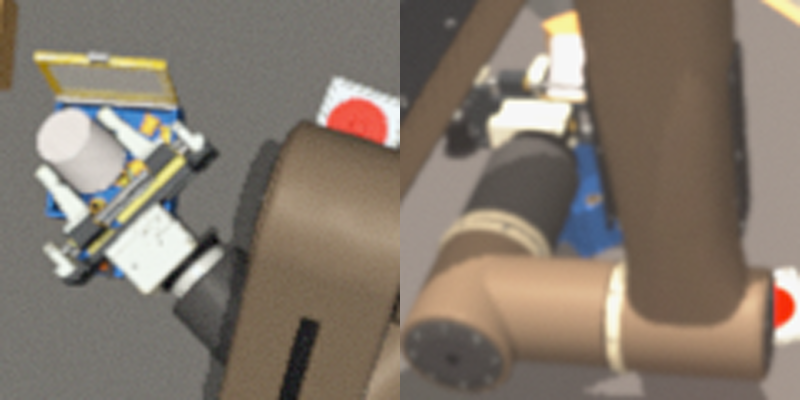

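The top crop shows the cup upside down over the feeder at (82,150), with bushings in the box around (130,180) and (150,125). I'll now retrace the moves backwards.

```bash
python3 -m crank '[[[0,0,0],[-5.3,-5.3,0],0.3],[[0,0,0],[-5.3,-5.3,0],0.3],[[0,0,0],[-5.3,-5.3,0],0.3],[[0,0,0],[-5.3,-5.3,0],0.3],[[0,0,0],[-5.3,-5.3,0],0.3],[[0,0,0],[-5.3,-5.3,0],0.3],[[0,0,0],[-5.3,-5.3,0],0.3],[[0,0,0],[-5.3,-5.3,0],0.3],[[0,0,0],[-5.3,-5.3,0],0.3],[[0,0,0],[-5.3,-5.3,0],0.3],[[0,0,0],[-5.3,-5.3,0],0.3],[[0,0,0],[-5.3,-5.3,0],0.3]]' && python3 -m crank '[[[0,0,0],[-5.3,-5.3,0],0.3],[[0,0,0],[-5.3,-5.3,0],0.3],[[0,0,0],[-5.3,-5.3,0],0.3],[[0,0,0],[-5.3,-5.3,0],0.3],[[0,0,0],[-5.3,-5.3,0],0.3],[[0,0,0],[-5.3,-5.3,0],0.3],[[0,0,0],[-5.3,-5.3,0],0.3],[[0,0,0],[-5.3,-5.3,0],0.3],[[0,0,0],[-5.3,-5.3,0],0.3],[[0,0,0],[-5.3,-5.3,0],0.3],[[0,0,0],[-5.3,-5.3,0],0.3],[[0,0,0],[-5.3,-5.3,0],0.3]]' && python3 -m crank '[[[0.0024,-0.032,0.0032],[-1.326,1.326,0],0.3],[[0.0024,-0.032,0.0032],[-1.326,1.326,0],0.3],[[0.0024,-0.032,0.0032],[-1.326,1.326,0],0.3],[[0.0024,-0.032,0.0032],[-1.326,1.326,0],0.3],[[0.0024,-0.032,0.0032],[-1.326,1.326,0],0.3],[[0.0024,-0.032,0.0032],[-1.326,1.326,0],0.3],[[0.0024,-0.032,0.0032],[-1.326,1.326,0],0.3],[[0.0024,-0.032,0.0032],[-1.326,1.326,0],0.3]]' && python3 -m crank '[[[0.0024,-0.032,0.0032],[-1.326,1.326,0],0.3],[[0.0024,-0.032,0.0032],[-1.326,1.326,0],0.3],[[0.0024,-0.032,0.0032],[-1.326,1.326,0],0.3],[[0.0024,-0.032,0.0032],[-1.326,1.326,0],0.3],[[0.0024,-0.032,0.0032],[-1.326,1.326,0],0.3],[[0.0024,-0.032,0.0032],[-1.326,1.326,0],0.3],[[0.0024,-0.032,0.0032],[-1.326,1.326,0],0.3],[[0.0024,-0.032,0.0032],[-1.326,1.326,0],0.3],[[0,0,0],[0,0,0],0.3],[[0,0,0],[0,0,0],0.3],[[0,0,0],[0,0,0],0.3]]'; python3 - <<'E'
from plan import *; from h import *
o=ctrl.get_obs(); print(np.degrees((Rtool(45,30,1)*E_('xyz',o["orientation"]).inv()).as_rotvec()).round(2),o["tool_pos"].round(4))
b,d=imaging.snapshot("top"); a,d=imaging.snapshot("side")
cv2.imwrite("pics/s7.png",np.hstack([cv2.resize(b[170:270,140:240],(400,400),interpolation=2),cv2.resize(b[170:290,270:390],(400,400),interpolation=2)]))
E
```

```text
clock: 36.0
tool_pos: [0.5115, 0.2859, 0.189]
orientation: [89.9, 0.3, 134.8]
force: [-0.4, 0.0, -1.8]
opening: 0.0633
gripper_force: 29.9
clock: 37.2
tool_pos: [0.5115, 0.2859, 0.189]
orientation: [-59.2, 89.7, -14.1]
force: [0.4, 0.1, -1.5]
opening: 0.0631
gripper_force: 30.0
clock: 38.0
tool_pos: [0.5303, 0.0286, 0.2151]
orientation: [179.8, 75.1, -135.1]
force: [0.7, 1.3, -0.8]
opening: 0.0633
gripper_force: 30.0
clock: 39.1
tool_pos: [0.5494, -0.225, 0.2397]
orientation: [179.6, 60.2, -135.3]
force: [0.4, 0.1, -1.8]
opening: 0.0633
gripper_force: 30.0
[-0.28 -0.   -0.05] [ 0.5494 -0.225   0.2397]
```

View pics/s7.png

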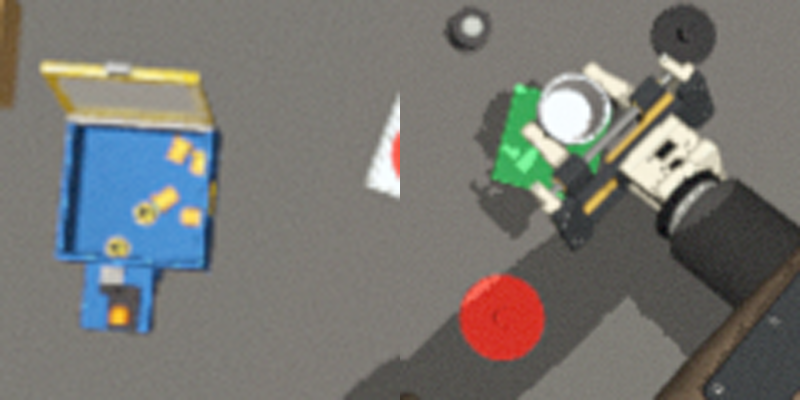

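The feeder crop shows six bushings in the box, at (179,149), (198,160), (165,198), (146,212), (190,216) and (117,247). That matches three strays plus three from the cup. The right crop shows the empty, upright cup above its mat, so I'll lower it there.

```bash
python3 -m crank '[[[-0.004,-0.006,-0.04],[0,0,0],0.3],[[0,0,-0.04],[0,0,0],0.3],[[0,0,-0.04],[0,0,0],0.3],[[0,0,-0.04],[0,0,0],0.3],[[0,0,-0.025],[0,0,0],0.3],[[0,0,-0.012],[0,0,0],0.3],[[0,0,-0.004],[0,0,0],0.3],[[0,0,0],[0,0,0],0.3],[[0,0,0],[0,0,0],0.3]]'; python3 -m crank '[[[0,0,-0.002],[0,0,0],0.3],[[0,0,0],[0,0,0],0.3],[[0,0,0],[0,0,0],0.3]]'
```

```text
clock: 40.1
tool_pos: [0.5465, -0.2326, 0.0408]
orientation: [-179.9, 60.2, -134.9]
force: [0.1, 0.4, -1.4]
opening: 0.0633
gripper_force: 30.0
clock: 40.4
tool_pos: [0.5461, -0.2323, 0.0379]
orientation: [180.0, 60.1, -135.0]
force: [0.5, 0.6, -1.5]
opening: 0.0632
gripper_force: 30.0
```

```bash
python3 -m crank '[[[0,0,-0.001],[0,0,0],0.3],[[0,0,-0.001],[0,0,0],0.3],[[0,0,0],[0,0,0],0.3],[[0,0,0],[0,0,0],0.3]]';
```

```text
clock: 40.8
tool_pos: [0.546, -0.2322, 0.0356]
orientation: [179.9, 60.2, -135.1]
force: [-1.4, -1.1, 3.8]
opening: 0.063
gripper_force: 29.8
```

```bash
python3 -m crank '[[[0,0,0],[0,0,0],0.5],[[0,0,0],[0,0,0],0.7],[[0,0,0],[0,0,0],1],[[0,0,0],[0,0,0],1],[[0,0,0],[0,0,0],1],[[0,0,0],[0,0,0],1]]' && python3 -m crank '[[[-0.01,-0.01,0.008],[0,0,0],1],[[-0.0142,-0.0143,0.012],[0,0,0],1],[[-0.0142,-0.0143,0.012],[0,0,0],1],[[-0.0142,-0.0143,0.012],[0,0,0],1],[[-0.0142,-0.0143,0.012],[0,0,0],1],[[-0.0142,-0.0143,0.012],[0,0,0],1],[[0,0,0.04],[0,0,0],1],[[0,0,0.045],[0,0,0],1],[[0,0,0.045],[0,0,0],1],[[0,0,0.045],[0,0,0],0],[[0,0,0.045],[0,0,0],0],[[0,0,0],[0,0,0],-1]]'; python3 - <<'E'
from h import *; from plan import *
b,d=imaging.snapshot("top"); a,d=imaging.snapshot("side")
cv2.imwrite("pics/s8.png",np.hstack([cv2.resize(b[170:270,270:370],(400,400),interpolation=2),cv2.resize(a[190:290,240:340],(400,400),interpolation=2)]))
o=ctrl.get_obs(); j=np.array(o["joint_pos"]); p0=np.array(o["tool_pos"]); R0=Ro.from_euler('xyz',o["orientation"],degrees=True)
# closing: tool down, yaw -3.5, behind cover
R=E_('xyz',[180,0,-3.5]); T=FE+FY.apply([.13,0,.30]); mid=np.array([.5,0,.36])
rv=np.degrees((R*R0.inv()).as_rotvec()); print("rv",rv.round(2),p0.round(4),T.round(4),j.round(0))
for i in range(1,23):
    p=p0+(T+[0,0,.03]-p0)*i/22; jn,e=ik(p,Ro.from_rotvec(np.radians(rv*i/22))*R0,j); 
    if i%3==1: print(i,jn.round(0),round(e,4),np.abs(jn-j).max().round(1))
    j=jn
for h in(.3,.15): 
    j,e=ik(FE+FY.apply([.13,0,h]),R,j);print(j.round(0),round(e,4))
E
```

```text
clock: 41.4
tool_pos: [0.5459, -0.2321, 0.0352]
orientation: [179.8, 60.1, -135.1]
force: [-0.3, -0.2, -0.6]
opening: 0.0875
gripper_force: 0.0
clock: 42.6
tool_pos: [0.464, -0.3162, 0.3313]
orientation: [-178.7, 59.9, -133.9]
force: [0.2, -1.0, -0.0]
opening: 0.0695
gripper_force: 0.0
rv [-69.32 -26.01 116.81] [ 0.4636 -0.3147  0.3259] [0.6298 0.2571 0.3   ] [-57.  16.   3. -58. -94.  17.]
1 [-54.  15.   3. -57. -94.  20.] 0.0 3.2
4 [-43.  13.   3. -52. -93.  29.] 0.0 4.0
7 [-29.  11.   3. -46. -90.  35.] 0.0 4.6
10 [-15.   9.   3. -38. -87.  38.] 0.0 5.0
13 [  0.   9.   4. -30. -84.  40.] 0.0 5.1
16 [ 15.  11.   6. -20. -82.  42.] 0.0 4.7
19 [ 28.  14.   8. -10. -81.  44.] 0.0 4.1
22 [ 39.  19.  11.   0. -82.  48.] 0.0 3.3
[ 39.  19.   8.  -0. -79.  48.] 0.0
[ 39.  24.  -4.  -0. -62.  48.] 0.0
```

View pics/s8.png

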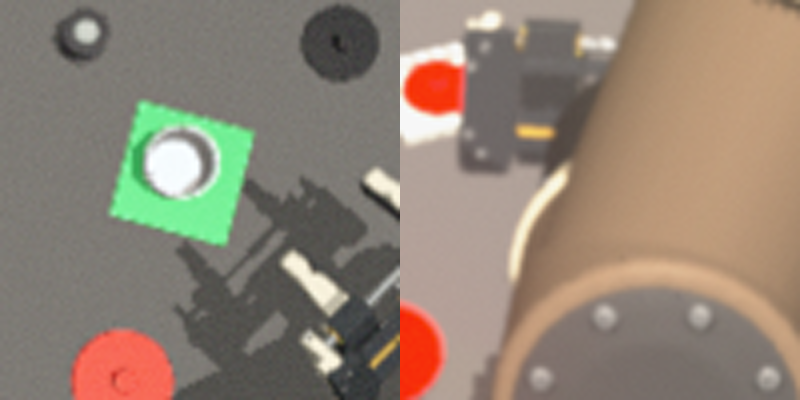

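The left crop shows the cup upright and empty on the mat at (181,162). Now I'll go behind the open cover with shut fingers pointing down.

```bash
python3 -m crank '[[[0.0076,0.026,0.0002],[-3.151,-1.182,5.31],-1],[[0.0076,0.026,0.0002],[-3.151,-1.182,5.31],-1],[[0.0076,0.026,0.0002],[-3.151,-1.182,5.31],-1],[[0.0076,0.026,0.0002],[-3.151,-1.182,5.31],-1],[[0.0076,0.026,0.0002],[-3.151,-1.182,5.31],-1],[[0.0076,0.026,0.0002],[-3.151,-1.182,5.31],-1],[[0.0076,0.026,0.0002],[-3.151,-1.182,5.31],-1],[[0.0076,0.026,0.0002],[-3.151,-1.182,5.31],-1],[[0.0076,0.026,0.0002],[-3.151,-1.182,5.31],-1],[[0.0076,0.026,0.0002],[-3.151,-1.182,5.31],-1],[[0.0076,0.026,0.0002],[-3.151,-1.182,5.31],-1]]' && python3 -m crank '[[[0.0076,0.026,0.0002],[-3.151,-1.182,5.31],-1],[[0.0076,0.026,0.0002],[-3.151,-1.182,5.31],-1],[[0.0076,0.026,0.0002],[-3.151,-1.182,5.31],-1],[[0.0076,0.026,0.0002],[-3.151,-1.182,5.31],-1],[[0.0076,0.026,0.0002],[-3.151,-1.182,5.31],-1],[[0.0076,0.026,0.0002],[-3.151,-1.182,5.31],-1],[[0.0076,0.026,0.0002],[-3.151,-1.182,5.31],-1],[[0.0076,0.026,0.0002],[-3.151,-1.182,5.31],-1],[[0.0076,0.026,0.0002],[-3.151,-1.182,5.31],-1],[[0.0076,0.026,0.0002],[-3.151,-1.182,5.31],-1],[[0.0076,0.026,0.0002],[-3.151,-1.182,5.31],-1],[[0,0,0],[0,0,0],-1]]' && python3 -m crank '[[[0,0,0],[0,0,0],-1],[[0,0,0],[0,0,0],-1]]'; python3 - <<'E'
from h import *
b,d=imaging.snapshot("top"); a,d=imaging.snapshot("side")
for n,p in(("top",b),("side",a)):
  for ce,s in blobs(p,"brass",12)[1]: 
    q=plane(n,[ce],.005)[0]
    if .3<q[0]<.75 and abs(q[1])<.4: print(n,ce,s,q.round(3))
E
```

```text
clock: 43.8
tool_pos: [0.548, -0.0277, 0.3244]
orientation: [-157.9, 28.1, -58.3]
force: [-0.4, -0.4, -0.1]
opening: 0.0005
gripper_force: 0.0
clock: 45.0
tool_pos: [0.6317, 0.2609, 0.3244]
orientation: [179.5, 0.3, -3.4]
force: [-0.7, 0.0, -0.5]
opening: 0.0006
gripper_force: 0.0
clock: 45.2
tool_pos: [0.6321, 0.257, 0.3272]
orientation: [179.7, 0.2, -3.8]
force: [-1.4, 0.0, 0.6]
opening: 0.0005
gripper_force: 0.0
top [326.7 158.5] [321, 150, 14, 16, 56] [ 0.737 -0.296  0.005]
top [158.5 190.2] [150, 186, 24, 12, 66] [0.61  0.335 0.005]
top [181.5 192.8] [161, 187, 32, 14, 102] [0.601 0.249 0.005]
top [186.2 208.2] [182, 205, 9, 8, 31] [0.544 0.23  0.005]
top [180.8 219.3] [178, 217, 6, 5, 19] [0.502 0.249 0.005]
top [176.2 222.8] [174, 221, 5, 4, 12] [0.489 0.265 0.005]
top [187.4 223.6] [186, 222, 4, 4, 13] [0.486 0.224 0.005]
top [169.1 231.5] [167, 230, 5, 4, 15] [0.456 0.291 0.005]
side [208.4 184.3] [205, 181, 8, 8, 31] [0.511 0.228 0.005]
```

```bash
python3 -m crank '[[[0,0,-0.045],[0,0,0],-1],[[0,0,-0.045],[0,0,0],-1],[[0,0,-0.045],[0,0,0],-1],[[0,0,-0.022],[0,0,0],-1],[[0,0,0],[0,0,0],-1],[[0,0,0],[0,0,0],-1]]' && python3 -m crank '[[[-0.015,0.0009,0],[0,0,0],-1],[[-0.013,0.0008,0],[0,0,0],-1],[[-0.013,0.0008,0],[0,0,0],-1],[[-0.0135,0.0008,0],[0,0,0],-1],[[-0.0133,0.0008,0],[0,0,0],-1],[[-0.0133,0.0008,0],[0,0,0],-1],[[-0.0133,0.0008,-0.003],[0,0,0],-1],[[-0.0134,0.0008,-0.0032],[0,0,0],-1],[[-0.0125,0.0008,-0.006],[0,0,0],-1],[[-0.0125,0.0008,-0.0073],[0,0,0],-1]]'; python3 - <<'E'
from h import *
a,d=imaging.snapshot("side"); o=ctrl.get_obs(); print(o["tool_pos"],o["force"])
cv2.imwrite("pics/s9.png",cv2.resize(a[120:220,140:265],(500,400),interpolation=2))
E
```

```text
clock: 45.9
tool_pos: [0.6329, 0.2576, 0.172]
orientation: [179.8, 0.1, -3.7]
force: [0.7, -0.2, 0.9]
opening: 0.0004
gripper_force: 0.0
clock: 46.9
tool_pos: [0.4983, 0.2665, 0.151]
orientation: [179.8, 0.1, -3.7]
force: [1.7, 0.7, 0.6]
opening: 0.0004
gripper_force: 0.7
[0.49613498 0.26594615 0.14961923] [-3.32671649 -1.19250868 -2.01011465]
```

View pics/s9.png

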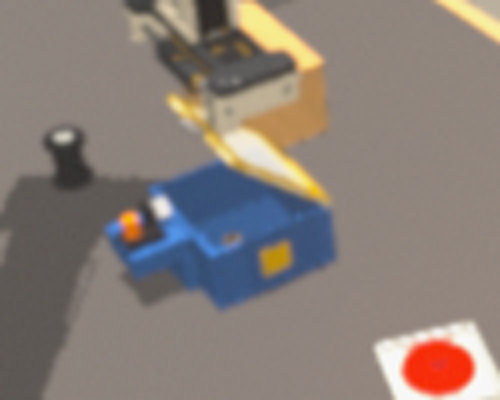

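The crop shows the cover about half shut under the fingers. Continue down the arc.

```bash
python3 -m crank '[[[-0.01,0.0006,-0.0102],[0,0,0],-1],[[-0.0101,0.0006,-0.0102],[0,0,0],-1],[[-0.0109,0.0007,-0.0163],[0,0,0],-1],[[-0.0081,0.0005,-0.0182],[0,0,0],-1],[[-0.0028,0.0002,-0.0097],[0,0,0],-1],[[-0.0024,0.0001,-0.007],[0,0,0],-1],[[0,0,-0.003],[0,0,0],-1],[[0,0,0],[0,0,0],-1],[[0,0,0],[0,0,0],-1]]'
```

```text
clock: 47.85
tool_pos: [0.4548, 0.269, 0.0766]
orientation: [179.8, 0.1, -3.7]
force: [-0.2, -0.8, 1.3]
opening: 0.0001
gripper_force: 0.6
```

```bash
python3 -m crank '[[[0,0,-0.002],[0,0,0],-1],[[0,0,-0.002],[0,0,0],-1],[[0,0,0],[0,0,0],-1],[[0,0,0],[0,0,0],-1],[[0,0,0],[0,0,0],-1]]'
```

```text
clock: 48.35
tool_pos: [0.4551, 0.2692, 0.0742]
orientation: [179.8, 0.1, -3.7]
force: [-7.2, -1.0, 16.8]
opening: 0.0004
gripper_force: 8.7
```

Firm contact (17 N) with the cover at its stop. I'll lift off and look.

```bash
python3 -m crank '[[[0,0,0.005],[0,0,0],-1],[[0,0,0.02],[0,0,0],-1],[[0,0,0.05],[0,0,0],-1],[[0,0,0.05],[0,0,0],-1],[[0,-0.04,0.05],[0,0,0],-1],[[0,-0.05,0.02],[0,0,0],-1],[[0,-0.05,0],[0,0,0],-1],[[0,-0.05,0],[0,0,0],-1],[[0,-0.05,0],[0,0,0],-1],[[0,0,0],[0,0,0],-1],[[0,0,0],[0,0,0],-1]]'; python3 - <<'E'
from h import *
b,d=imaging.snapshot("top"); a,d=imaging.snapshot("side")
cv2.imwrite("pics/sA.png",np.hstack([cv2.resize(b[130:280,100:300],(400,300),interpolation=2),cv2.resize(a[140:290,150:350],(400,300),interpolation=2)]))
T=b
c=conts(redmask(b))
for x in c[:4]: e=cv2.minEnclosingCircle(x);print(np.round(e[0],1),round(e[1],1),plane("top",[e[0]],.014)[0].round(4))
E
```

```text
clock: 49.45
tool_pos: [0.455, 0.0403, 0.2554]
orientation: [179.8, 0.1, -3.9]
force: [-0.2, 0.0, 0.7]
opening: 0.0002
gripper_force: 0.0
[299.9 264.9] 12.6 [ 0.3382 -0.1922  0.014 ]
[403.  264.5] 14.5 [ 0.3438 -0.567   0.014 ]
[248.  207.5] 8.1 [ 0.5473 -0.0006  0.014 ]
[330.5 153.5] 2.9 [ 0.7544 -0.3089  0.014 ]
```

View pics/sA.png

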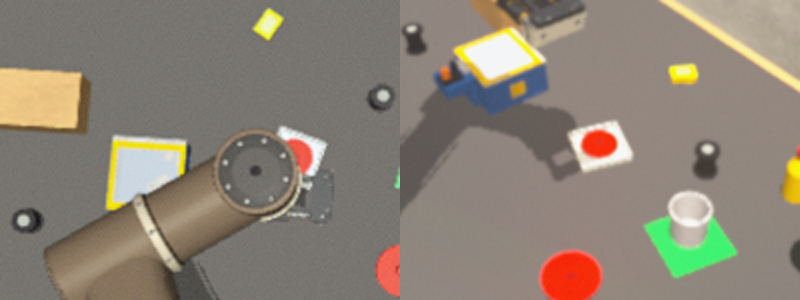

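The picture shows the cover staying shut with the gripper away, the cap in the tray, the cup upright and empty on the mat, and no loose bushings. I'll check the stud position against the start, then hand in.

```bash
python3 - <<'E'
from h import *
a,d=imaging.snapshot("side")
for p in (a,np.load("side0.npz")["p"]):
    print([x for x in blobs(p,"orange")[1] if x[0][0]<200 and x[0][1]>150], [x for x in blobs(p,"yellow")[1] if 170<x[0][0]<230])
from plant import close_job
st=[x for x in blobs(a,"orange")[1] if x[0][0]<200 and x[0][1]>150][0][0]
if abs(st-[172.5,177.4]).max()<1: print(close_job())
E
```

```text
[(array([172.6, 176.8]), [171, 174, 5, 6, 24])] [(array([211.3, 163.2]), [201, 154, 19, 19, 43]), (array([180.9, 167.2]), [178, 164, 7, 8, 22]), (array([209.5, 174.5]), [206, 173, 8, 4, 8])]
[(array([172.5, 177.4]), [171, 175, 4, 5, 17])] [(array([211.2, 163. ]), [201, 155, 19, 17, 38]), (array([186. , 172.9]), [178, 163, 18, 19, 57])]
the job is handed in; nothing more can be done
None
```

The job is handed in, with no verdict returned: the last pictures show the cover shut and latched, all six bushings went into the feeder, the cap is in the tray, the empty cup stands on its mat, and I saw nothing else moved.

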